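# Level and pin the tilting table, load the clay stands, stir the slip jar

### The job

Get the joining station ready. First swing the tilting trunnion table level (it has a grip bar) and lock it by dropping the lock pin fully home, collar down on the guide block. After that, stand every clay wheel stand that is on the bench upright on the table, and turn the closed slip jar right over, cap down, for a second to stir it, then set it upright on the cork mat; leave the loose clay blank, spatula and water bowl alone.

Things in the scene. Friction and masses are not known exactly. Their poses are not given: they have to be found in the camera images.
- trunnion_frame: grey steel trunnion frame, fixed on the bench; origin on the bench under the middle of the table; x points from the bar side to the far side, y along the trunnion axis, z up. The trunnion axis runs along y at 110 mm height. Two cheeks at y = +-137 mm, 125 mm high. Outside the -y cheek is the index wheel (40 mm radius, one radial notch 17 mm wide) and over it the guide block on a post.
- tilt_table (a joint): tilt of the table about the trunnion axis, rad: 0 = level (the notch is then right under the guide hole), positive = bar edge up and far edge down; range -0.3 to 0.8. Stiff enough (about 0.45 N m) to stay where it is left. Tilt a little off level (up to about 0.05) is drawn in by the round pin tip.
- table_top (a point): centre of the table's upper surface, 8 mm above the trunnion axis when level; moves with the table; x across (away from the bar), y along the axis, z out of the surface. Plywood table 170 mm (x) by 240 mm (y) with an 8 mm high lip 6 mm wide round the edge.
- bar_mid (a point): middle of the table's round grip bar (12 mm thick, 120 mm long along y), 135 mm from the trunnion axis on the table's -x side, joined at its ends by two thin arms; 44 mm free between bar and table edge. It moves with the table on an arc about the trunnion axis and can be pinched from above, and turned in the grip.
- lock_hole (a point): centre of the mouth of the square 16 mm hole through the 20 mm thick steel guide block, on its upper face, 176 mm above the bench; at x = 0, y = -164 mm of the frame. The lock pin goes down through it into the index wheel's notch.
- lock_pin: steel pin, standing in the wooden holder at the start; 105 mm tall, 120 g; origin at the tip, z up to the head. Shank 14 mm diameter with a round tip for the lowest 50 mm, collar 30 mm diameter from 50 to 58 mm, black grip 24 mm diameter from 58 to 105 mm. Home when the collar rests on the guide block: origin then 50 mm below lock_hole.
- pin_holder: fixed wooden block 56 x 56 x 60 mm with a 16 mm square hole 55 mm deep in its top; origin: centre of its underside. The pin stands in it, collar on the block, tip 10 mm above the bench.
- slip_jar: closed white jar, 66 mm diameter, 115 mm tall, the top 26 mm being a grey screwed-on cap of 62 mm diameter; about 350 g, heaviest at the bottom; origin: centre of the underside, z towards the cap. Starts upright on the bench.
- jar_mat: round cork mat fixed on the bench, 100 mm diameter, 4 mm thick; origin: centre of its underside.
- clay_stand1: clay piece: a wheel (64 mm diameter, 26 mm thick, standing on edge, centre 68 mm up, its axis along the piece's y) on a square pyramid foot (60 x 60 mm at the bottom, 30 mm wide at 40 mm height); 100 mm tall, about 180 g, most of it in the foot. Origin: centre of the underside, z up. One of up to three alike; may be absent. Can be pinched across the wheel's 26 mm from above.
- clay_stand2: clay piece: a wheel (64 mm diameter, 26 mm thick, standing on edge, centre 68 mm up, its axis along the piece's y) on a square pyramid foot (60 x 60 mm at the bottom, 30 mm wide at 40 mm height); 100 mm tall, about 180 g, most of it in the foot. Origin: centre of the underside, z up. One of up to three alike; may be absent. Can be pinched across the wheel's 26 mm from above.
- clay_stand3: clay piece: a wheel (64 mm diameter, 26 mm thick, standing on edge, centre 68 mm up, its axis along the piece's y) on a square pyramid foot (60 x 60 mm at the bottom, 30 mm wide at 40 mm height); 100 mm tall, about 180 g, most of it in the foot. Origin: centre of the underside, z up. One of up to three alike; may be absent. Can be pinched across the wheel's 26 mm from above.
- clay_blank: loose flat clay ring lying on the bench, 110 mm diameter, 26 mm high, small hole in the middle; to be left alone. Origin: centre of the underside.
- spatula: loose spatula, 200 mm long, lying on the bench; to be left alone. Origin on its underside, its length along x.
- water_bowl: loose white bowl, 120 mm across, 55 mm high; to be left alone. Origin: centre of the underside.
There are look-alikes about, which are no part of the job. What is shaped like the slip_jar but green or yellow is not meant.

How it is judged:
By the outcome, as a careful person would: the job done as asked, in the order asked, and still so for the second after the job is handed in, with the robot touching nothing.
Of clay_stand1, clay_stand2, clay_stand3 only 2 to 3 are there at a start; the rules pass over those that are not, and their reading is None.
At some moment in a run one of clay_stand1, clay_stand2, clay_stand3, slip_jar may be knocked a few centimetres aside while the robot is not near it.
It also fails if it takes over 210 s, if anything falls off the work surface, if the arm or the gripper's body presses on something with over 40 N, if the wrist force passes 120 N, or if a joint passes its speed limit or range.

### The arm

A 6-joint arm with a two-finger parallel gripper is mounted at the origin on the work surface. World frame = base frame: x ahead of the robot, y to its left, z up, the work surface at z = 0. Lengths are in m, angles in rad, forces in N, time in s.
With the tool pointing down it reaches from about 0.375 to 0.9 m from the base axis. Payload 3.1 kg.
Tool frame: the origin (TCP) lies midway between the tips of the shut fingers; the grasp point (between the pads) lies 19 mm behind it; x points along the fingers, y is the direction in which the jaws open and shut, and the axes are right-handed (so a half turn about x gives the same grasp; the last joint's range is limited). The gripper opens to 87 mm and grips with 3 to 60 N. Pads are 19 mm wide; open, the fingers measure 117 mm over their backs; the gripper's body (75 mm by 190 mm) begins 51 mm behind the grasp point.
Start: joints at [-1.345, 0.527, 1.433, -0, 1.181, -0.178], TCP at [0.246, -0.575, 0.223] pointing down, gripper open.
Joint ranges: [-3.08, 3.08], [-0.75, 2.2], [0.22, 2.44], [-1.43, 4.57], [0, 2.65], [-2.85, 2.85]. Speed limits (rad/s): [2.79, 2.79, 3.14, 3.14, 3.14, 3.14].

### API

Orientations are given as a unit quaternion [x, y, z, w].
In Python, from rig import get_obs, imaging, robot gives the robot as it stands.
- The arm moves only by the shell command python3 -m inch 'ROWS' [FORCE]. ROWS is JSON, a list of rows, each a list of 3 entries, a list of its own where there are three numbers: the finger opening in mm, from 0 to 87, then the shift along the tool's x, y, z in mm, then the turn, a rotation vector about the tool's x, y, z in degrees. In form: [[grip, [dx, dy, dz], [wx, wy, wz]], ...]. A call has 1 to 12 rows; each row shifts and turns the pose as measured when the row begins, along the tool's axes as they then stand; what a row does not reach is not made up. A row lasts 1/8 s, in which the tool goes at most 62.5 mm and 10.7 degrees, less where a joint would pass 70% of its speed; a pose out of reach is approached as far as the arm can. A call with a gripper value outside its range is refused whole. The fingers move at their own pace and stop on an object; FORCE is the grip in N (left out, the last holds). Time passes only in rows, so rows that do not move let the fingers close. It gives the time, the measured TCP pose, the force and the opening at its end, in the units of the state.
- get_obs(): the state, without advancing time (a new reading comes with each control period).
- imaging.camera(name): name is "scene" or "top" or "wrist"; returns the picture (420x560x3 uint8, red, green, blue); there is no depth.
- imaging.camera_params(name): a dict with "camera_matrix" (3x3 intrinsics, pixels), "xyz" and "rotation" of the camera in the world. Camera axes: x right, y down, z forward; pixel columns grow to the right and rows downward; lengths in m; the calibration is good to about 2 mm. The wrist camera is an equidistant fisheye: a pixel r from the principal point sees the ray r / f radians off the axis. A picture is of the moment at which its call begins: read the wrist's pose just before it. camera_params takes no time and is no camera call; for the wrist camera it gives the pose at the moment of the call.
- robot.hand_in(): hands the job in, once; it reports no verdict.
Trained networks look in the newest picture that a camera, given by its name, has taken for a name from the list of things; names that differ only in an ending like _2 or _b are one class to them, and where a whole thing is asked for, a point or a joint stands for the part that bears it (a point fixed in the world has none). Each returns a list of dicts, best first, with "confidence" (0 to 1); they miss things now and then, are a little off and sometimes report something else, mostly with a low value. They report only what shows in the picture. A call takes as long as a camera call. They do not tell look-alikes from the thing itself.
- imaging.cut_out(camera, target): "pixels" (420x560 bool, what is visible of it) and "box" ([centre column, centre row, width, height] in pixels, round what is visible of it).
- imaging.tip_of(camera, target): "pixel" ([column, row] in pixels: a listed point, or the origin of a listed thing).
The state is a dict: "time": time; "q": joint angles; "joint_velocities": joint speeds; "joint_torque": joint torques, N m; "position": TCP position; "tool_rot": TCP orientation; "ft_force": force on the tool from outside, world axes, zero at the start; "moment": the same for the moment, N m; "grip_width": finger opening in m.
Only numpy, scipy, OpenCV 4.12 (cv2) and the standard library are available. Lean on these libraries where they do the work, as an engineer would, in place of code of your own. Each camera call takes 0.05 s, during which the arm holds its last target. There are 200 camera calls.

## Working session

There is one attempt and no reset: what is moved stays moved. The work goes in short steps, Python scripts to look and compute and a shell command to move; the robot and the scene stay as the last step left them, time stands still between calls to the robot, and variables do not carry over. Pictures are saved under pics/ and viewed, about 12 in all and at most 16, crops included, and the job is handed in when it is done.

```bash
ls; mkdir -p pics; python3 - <<'E'
from rig import get_obs, imaging, robot
import cv2
o=get_obs(); print(o)
for n in ("scene","top"):
    im=imaging.camera(n); cv2.imwrite(f"pics/{n}0.png",im[:,:,::-1]); p=imaging.camera_params(n); print(n,p)
E
```

```text
pics
{'time': 0.0, 'q': array([-1.34549348e+00,  5.28496103e-01,  1.43389763e+00,  1.87016896e-05,
        1.18139429e+00, -1.78531256e-01]), 'joint_velocities': array([ 0.00217152, -0.00072304, -0.00054381, -0.00112648,  0.00088205,
        0.00201923]), 'joint_torque': array([ 2.44174225e-04, -4.40037918e+01, -1.76593155e+01,  6.32757484e-02,
        5.80548355e-02, -1.58522348e-04]), 'position': array([ 0.24543989, -0.57399542,  0.22155473]), 'tool_rot': array([-0.69272919, -0.14258227,  0.69275327, -0.14103005]), 'ft_force': array([-0.01550205,  0.38951812, -0.13004094]), 'moment': array([-0.01691567, -0.02767811, -0.00631354]), 'grip_width': 0.08686990884496573}
scene {'camera_matrix': array([[418.08630571,   0.        , 280.26122426],
       [  0.        , 418.08630571, 203.54578925],
       [  0.        ,   0.        ,   1.        ]]), 'xyz': array([1.23954445, 0.33802701, 0.85250521]), 'rotation': array([ 0.48360166,  0.77731717, -0.34680658, -0.20404081])}
top {'camera_matrix': array([[384.713841  ,   0.        , 272.16920775],
       [  0.        , 384.713841  , 212.34989305],
       [  0.        ,   0.        ,   1.        ]]), 'xyz': array([ 0.41229309, -0.02739675,  1.2550968 ]), 'rotation': array([-0.70218407,  0.71053943, -0.0372597 ,  0.02613364])}
```

View pics/scene0.png

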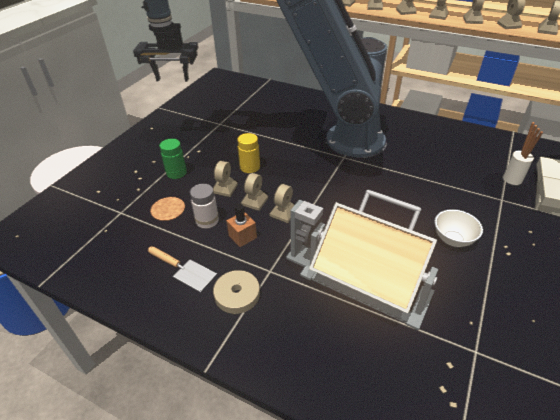

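View pics/top0.png

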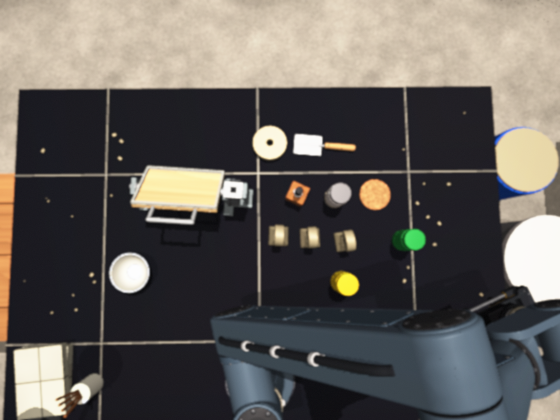

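```bash
cat > h.py <<'E'
from rig import get_obs, imaging, robot
import numpy as np, cv2
from scipy.spatial.transform import Rotation as R
def par(n):
    p=imaging.camera_params(n); return p["camera_matrix"],p["xyz"],R.from_quat(p["rotation"])
def ray(n,px,P=None):
    K,c,r=P or par(n); v=np.array([(px[0]-K[0,2])/K[0,0],(px[1]-K[1,2])/K[1,1]])
    if n=="wrist":
        t=np.hypot(*v); d=np.r_[v/max(t,1e-9)*np.sin(t),np.cos(t)]
    else: d=np.r_[v,1]
    return c,r.apply(d/np.linalg.norm(d))
def at(n,px,z,P=None):
    c,d=ray(n,px,P); return c+d*(z-c[2])/d[2]
def tri(*rays):
    A=sum(np.eye(3)-np.outer(d,d) for c,d in rays); b=sum((np.eye(3)-np.outer(d,d))@c for c,d in rays)
    x=np.linalg.solve(A,b); return x,max(np.linalg.norm(np.cross(x-c,d)) for c,d in rays)
def proj(n,X,P=None):
    K,c,r=P or par(n); v=r.inv().apply(np.atleast_2d(X)-c)
    if n=="wrist":
        h=np.hypot(v[:,0],v[:,1]); t=np.arctan2(h,v[:,2]); w=v[:,:2]/h[:,None]*t[:,None]
    else: w=v[:,:2]/v[:,2:]
    return w*[K[0,0],K[1,1]]+K[:2,2]
def delta(target,q=None):
    """shift in tool axes (mm) and rotvec (deg) from the present pose to the target TCP"""
    o=get_obs(); r=R.from_quat(o["tool_rot"]); s=r.inv().apply(np.array(target)-o["position"])*1000
    w=np.zeros(3) if q is None else np.degrees((r.inv()*q).as_rotvec())
    return s.round(1),w.round(1)
def down(yaw):
    """tool pointing down, jaw axis y at angle yaw in world"""
    y=np.array([np.cos(yaw),np.sin(yaw),0]); x=np.array([0,0,-1.]); return R.from_matrix(np.c_[x,y,np.cross(x,y)])
np.set_printoptions(suppress=True,precision=4)
E
python3 - <<'E'
from h import *
print(R.from_quat(get_obs()["tool_rot"]).as_matrix())
Ps={n:par(n) for n in("scene","top")}
for n in ("scene","top"):
    imaging.camera(n)
    for t in ["trunnion_frame","table_top","bar_mid","lock_hole","lock_pin","pin_holder","slip_jar","jar_mat","clay_stand1","clay_blank"]:
        print(n,t,[(np.round(d["pixel"],1).tolist(),round(d["confidence"],2),at(n,d["pixel"],0)[:2].round(3).tolist()) for d in imaging.tip_of(n,t)])
print(get_obs()["time"])
E
```

```text
[[-0.0004  0.3929 -0.9196]
 [ 0.0019 -0.9196 -0.3929]
 [-1.     -0.0019 -0.0003]]
scene trunnion_frame [([364.2, 284.7], 0.95, [0.593, 0.228]), ([391.6, 201.0], 0.62, [0.262, 0.205])]
scene table_top [([370.5, 252.9], 0.95, [0.487, 0.211]), ([309.5, 207.3], 0.33, [0.394, -0.007])]
scene bar_mid [([391.4, 200.0], 0.81, [0.258, 0.203]), ([258.9, 200.3], 0.4, [0.432, -0.158])]
scene lock_hole [([306.0, 209.6], 0.75, [0.408, -0.012])]
scene lock_pin [([244.1, 236.3], 0.67, [0.581, -0.123])]
scene pin_holder [([242.8, 238.6], 0.63, [0.59, -0.122]), ([449.2, 240.4], 0.44, [0.351, 0.389])]
scene slip_jar [([176.0, 171.5], 0.81, [0.425, -0.475]), ([205.1, 218.1], 0.74, [0.567, -0.263]), ([250.1, 165.7], 0.71, [0.293, -0.268])]
scene jar_mat [([165.8, 208.5], 0.8, [0.584, -0.393])]
scene clay_stand1 [([257.7, 203.0], 0.81, [0.444, -0.156]), ([283.2, 211.4], 0.66, [0.444, -0.07]), ([222.9, 184.1], 0.6, [0.414, -0.299])]
scene clay_blank [([236.1, 294.1], 0.9, [0.756, -0.043])]
top trunnion_frame [([190.8, 195.8], 0.57, [0.582, 0.218])]
top table_top [([179.9, 187.7], 0.96, [0.61, 0.254])]
top bar_mid [([166.3, 217.9], 0.76, [0.511, 0.297])]
top lock_hole [([233.9, 190.2], 0.72, [0.6, 0.077])]
top lock_pin [([299.6, 192.3], 0.4, [0.59, -0.139])]
top pin_holder [([294.2, 194.5], 0.8, [0.583, -0.121])]
top slip_jar [([332.2, 197.1], 0.9, [0.573, -0.246]), ([337.8, 279.9], 0.88, [0.303, -0.257]), ([405.7, 240.0], 0.61, [0.429, -0.484])]
top jar_mat [([372.2, 190.5], 0.67, [0.594, -0.38])]
top clay_stand1 [([277.2, 237.9], 0.85, [0.441, -0.063]), ([308.6, 237.5], 0.67, [0.441, -0.166])]
top clay_blank [([267.0, 142.9], 0.94, [0.757, -0.034]), ([296.8, 193.3], 0.66, [0.587, -0.13])]
1.2
```

The scene view shows three stands at about (224,178), (254,190), (284,202), the white jar at (204,206), the mat at (168,208) and the pin holder at (242,230). The table is tilted with the bar edge up at (390,210). Green and yellow jars are decoys.

```bash
python3 - <<'E'
from h import *
from scipy.optimize import least_squares
P={n:par(n) for n in("scene","top")}
obs=[("scene","o",[364.2,284.7]),("scene","t",[370.5,252.9]),("scene","b",[391.4,200]),("scene","h",[306,209.6]),("top","o",[190.8,195.8]),("top","t",[179.9,187.7]),("top","b",[166.3,217.9]),("top","h",[233.9,190.2])]
def pts(p):
    x,y,a,t=p; r=R.from_euler('z',a); o=np.array([x,y,0])
    T=R.from_euler('y',t); ax=np.array([0,0,.11])
    return dict(o=o,t=o+r.apply(ax+T.apply([0,0,.008])),b=o+r.apply(ax+T.apply([-.135,0,0])),h=o+r.apply([0,-.164,.176]))
f=lambda p:np.concatenate([proj(n,pts(p)[k],P[n])[0]-px for n,k,px in obs])
s=least_squares(f,[.587,.222,0,.3],loss='soft_l1'); print(s.x,f(s.x).round(1)); print(pts(s.x))
for k,a,b in [("bar",[391.4,200],[166.3,217.9]),("hole",[306,209.6],[233.9,190.2]),("jar",[205.1,218.1],[332.2,197.1]),("holder",[242.8,238.6],[294.2,194.5]),("mat",[165.8,208.5],[372.2,190.5])]:
    print(k,tri(ray("scene",a),ray("top",b)))
# crop
a=imaging.camera("scene")[150:270,150:330]; b=imaging.camera("top")[160:270,225:405]
cv2.imwrite("pics/c1.png",np.vstack([cv2.resize(a,None,fx=2.6,fy=2.6,interpolation=2),cv2.resize(b,None,fx=2.6,fy=2.6,interpolation=2)])[:,:,::-1])
E
```

```text
[ 0.5872  0.2276 -0.0796  0.8069] [ 0.4 -1.7 -0.9  1.2 -0.1 -0.8  2.4 -0.9 -2.9 -1.4  0.3 -0.5  3.2  0.1
 -0.6 -0.3]
{'o': array([0.5872, 0.2276, 0.    ]), 't': array([0.593 , 0.2271, 0.1155]), 'b': array([0.4941, 0.235 , 0.2075]), 'h': array([0.5742, 0.0641, 0.176 ])}
bar (array([0.4955, 0.2396, 0.2084]), np.float64(0.0039011057144630146))
hole (array([0.5748, 0.0607, 0.1723]), np.float64(0.0022335960417246524))
jar (array([ 0.5747, -0.2492,  0.0114]), np.float64(0.005505154062070934))
holder (array([ 0.5849, -0.1232, -0.0055]), np.float64(0.0018878611916181226))
mat (array([ 0.5936, -0.3785,  0.0131]), np.float64(0.0029819791066893965))
```

View pics/c1.png

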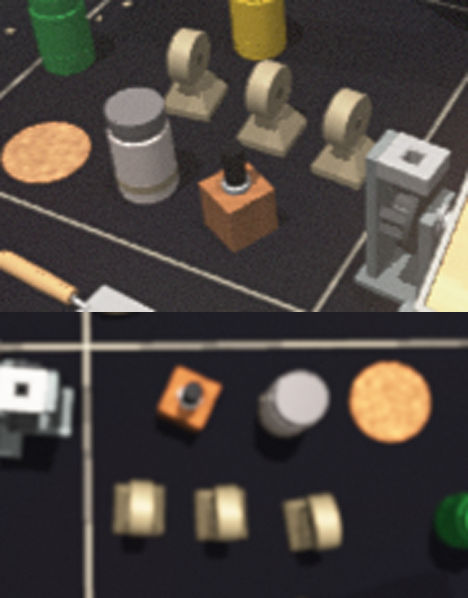

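```bash
python3 -m inch '[[45,[-16,0,0],[-10.4,0,0]],[45,[-16,0,0],[-10.4,0,0]],[45,[-16,0,0],[-10.4,0,0]],[45,[-16,0,0],[-10.4,0,0]],[45,[-16,0,0],[-10.4,0,0]],[45,[-16,0,0],[-10.4,0,0]],[45,[0,0,0],[0,0,0]]]' 30
python3 -c "
from h import *
print(delta([.494,.236,.30],down(-.08)))"
```

```text
time: 2.17
position: [0.2455, -0.5742, 0.3207]
tool_rot: [0.511, 0.489, -0.511, 0.488]
ft_force: [-0.0, -0.1, -0.3]
grip_width: 0.0455
(array([  22. ,  212. , -820.5]), array([ 2. , -0.1,  0. ]))
```

```bash
python3 -m inch '[[45,[0,15,-58],[0,0,0]],[45,[0,15,-58],[0,0,0]],[45,[0,15,-58],[0,0,0]],[45,[0,15,-58],[0,0,0]],[45,[0,15,-58],[0,0,0]],[45,[0,15,-58],[0,0,0]],[45,[0,15,-58],[0,0,0]],[45,[0,15,-58],[0,0,0]],[45,[0,15,-58],[0,0,0]],[45,[0,15,-58],[0,0,0]],[45,[0,15,-58],[0,0,0]],[45,[0,0,0],[0,0,0]]]' 
python3 - <<'E'
from h import *
print(delta([.494,.236,.30],down(-.08)))
P=par("wrist"); im=imaging.camera("wrist"); cv2.imwrite("pics/w1.png",im[:,:,::-1])
print(P)
for t in ["bar_mid","table_top","lock_hole"]: print(t,[(d["pixel"],d["confidence"]) for d in imaging.tip_of("wrist",t)])
X=[[.494,.236,.2075],[.593,.227,.1155],[.5742,.0641,.176]]
print(proj("wrist",np.array(X),P))
E
```

```text
time: 3.68
position: [0.4541, 0.0722, 0.3146]
tool_rot: [0.523, 0.479, -0.521, 0.474]
ft_force: [0.1, -0.0, 0.2]
grip_width: 0.045
(array([  15.8,   24.9, -166.6]), array([-0.6, -0.4,  0.2]))
(array([[325.1923,   0.    , 273.8568],
       [  0.    , 325.1923, 212.1945],
       [  0.    ,   0.    ,   1.    ]]), array([0.4603, 0.1432, 0.4773]), Rotation.from_matrix(array([[ 0.9958, -0.0872, -0.0263],
                            [-0.0911, -0.9621, -0.2571],
                            [-0.0028,  0.2584, -0.966 ]])))
bar_mid [([298.9, 18.5], 0.56)]
table_top [([385.5, 45.9], 0.93)]
lock_hole [([400.4, 195.9], 0.91), ([351.7, 67.2], 0.62)]
[[305.0545  17.0958]
 [383.9738  49.322 ]
 [395.8463 200.4152]]
```

View pics/w1.png

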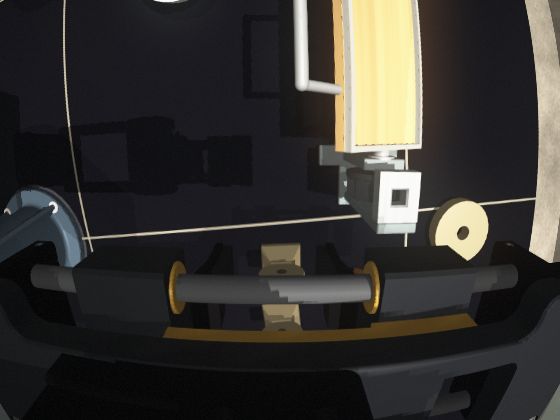

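The wrist view shows the bar at column ~300, rows 0–85, and the guide hole at (400,197), both close to the fit.

```bash
python3 -m inch '[[45,[0,8,-40],[0,0,0]],[45,[0,8,-40],[0,0,0]],[45,[0,6,-40],[0,0,0]],[45,[0,0,0],[0,0,0]]]' 
python3 - <<'E'
from h import *
P=par("wrist"); im=imaging.camera("wrist"); cv2.imwrite("pics/w2.png",im[:,:,::-1])
for t in ["bar_mid","table_top","lock_hole"]: print(t,[(d["pixel"],d["confidence"],at("wrist",d["pixel"],z,P)) for d in imaging.tip_of("wrist",t) for z in [{"bar_mid":.208,"table_top":.1155,"lock_hole":.176}[t]]])
X=[[.494,.236,.2075],[.593,.227,.1155],[.5742,.0641,.176]]
print(proj("wrist",np.array(X),P), delta([.494,.236,.30],down(-.08)))
E
```

```text
time: 4.38
position: [0.4895, 0.1786, 0.3151]
tool_rot: [0.529, 0.472, -0.528, 0.468]
ft_force: [-0.6, 0.9, -0.1]
grip_width: 0.0451
bar_mid [([268.2, 139.5], 0.56, array([0.4909, 0.2395, 0.208 ]))]
table_top [([363.8, 133.0], 0.84, array([0.5968, 0.2327, 0.1155])), ([162.3, 48.7], 0.59, array([0.3811, 0.3599, 0.1155]))]
lock_hole []
[[272.3983 143.2053]
 [361.0123 138.2345]
 [364.6481 295.4065]] (array([ 15.5,  -1.6, -59.3]), array([-2.3, -0.2,  0.3]))
```

View pics/w2.png

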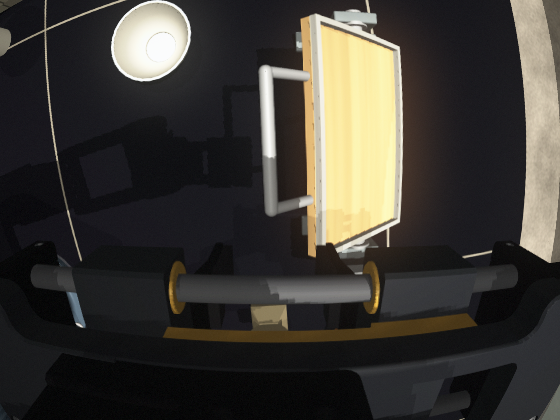

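Bar ends at (266,68) and (271,214), table to its right.

```bash
python3 - <<'E'
from h import *
P=par("wrist")
for z in(.2,.208):
    a=at("wrist",(266.5,68),z,P);b=at("wrist",(271,213),z,P); d=a-b
    print(a,b,np.hypot(*d[:2]),"yaw",np.arctan2(-d[0],d[1]),(a+b)/2)
a=at("wrist",(312,18),.167,P)
print(delta([.4915,.2385,.208-.019],down(-.08)))
E
```

```text
[0.4958 0.2988 0.2   ] [0.4843 0.173  0.2   ] 0.12623321080892894 yaw -0.090869348517572 [0.4901 0.2359 0.2   ]
[0.4958 0.2973 0.208 ] [0.4847 0.1752 0.208 ] 0.12259561566377097 yaw -0.09086934851757161 [0.4903 0.2363 0.208 ]
(array([126.5,  -3.9, -61.1]), array([-2.3, -0.2,  0.3]))
```

```bash
python3 -m inch '[[45,[0,-2,-30],[-1,0,0]],[45,[0,-2,-30],[-1,0,0]],[45,[40,0,0],[0,0,0]],[45,[40,0,0],[0,0,0]],[45,[30,0,0],[0,0,0]],[45,[16,0,0],[0,0,0]],[45,[0,0,0],[0,0,0]],[0,[0,0,0],[0,0,0]],[0,[0,0,0],[0,0,0]],[0,[0,0,0],[0,0,0]],[0,[0,0,0],[0,0,0]]]' 15
python3 - <<'E'
from h import *
print(delta([.4915,.2385,.208-.019],down(-.085)),get_obs()["moment"])
E
```

```text
time: 5.95
position: [0.4912, 0.2279, 0.1909]
tool_rot: [0.525, 0.475, -0.525, 0.472]
ft_force: [-10.2, 2.6, 4.7]
grip_width: 0.013
(array([  2. ,  -0.8, -10.6]), array([-1.1, -0.2,  0.2])) [0.4301 1.753  0.0396]
```

```bash
python3 -m inch '[[0,[9.8,-9.2,0],[0,0,0]],[0,[10.8,-8.1,0],[0,0,0]],[0,[11.5,-7.1,0],[0,0,0]],[0,[12.1,-5.8,0],[0,0,0]],[0,[0,0,0],[0,0,0]]]' 12
python3 - <<'E'
from h import *
print(delta([.587,.2276,.091],down(-.085)),get_obs()["moment"])
E
```

```text
time: 6.58
position: [0.4666, 0.2301, 0.1509]
tool_rot: [0.528, 0.472, -0.52, 0.478]
ft_force: [0.2, 0.3, -3.8]
grip_width: 0.0116
(array([ 61.6, 119.3,  -9.1]), array([-0.7, -0.1, -0.8])) [ 0.0036 -0.2358  0.0711]
```

```bash
python3 -m inch '[[0,[12,-5.3,0],[0,0,0]],[0,[12.5,-4.2,0],[0,0,0]],[0,[13,-3.2,0],[0,0,0]],[0,[13.3,-1.8,0],[0,0,0]],[0,[10.5,-0.5,0],[0,0,0]],[0,[0,0,0],[0,0,0]]]' 12
python3 - <<'E'
from h import *
print(delta([.587,.2276,.091],down(-.085)),get_obs()["moment"])
E
```

```text
time: 7.32
position: [0.4565, 0.2309, 0.0904]
tool_rot: [0.529, 0.47, -0.517, 0.482]
ft_force: [1.7, -0.9, -3.0]
grip_width: 0.0114
(array([  2.5, 130.3,  -8.9]), array([-0.5, -0.1, -1.3])) [-0.198  -0.3211  0.0764]
```

```bash
python3 -m inch '[[45,[0,0,0],[0,0,0]],[45,[0,0,0],[0,0,0]],[45,[0,0,0],[0,0,0]],[45,[-40,0,0],[0,0,1]],[45,[-60,0,0],[0,0,0]],[45,[-60,0,30],[0,0,0]],[45,[-40,0,60],[0,0,0]],[45,[0,0,60],[0,0,0]],[45,[0,0,0],[0,0,0]]]' 
python3 - <<'E'
from h import *
from scipy.optimize import least_squares
P={n:par(n) for n in("scene","top","wrist")}
obs=[]
for n in P:
    im=imaging.camera(n); cv2.imwrite(f"pics/{n}3.png",im[:,:,::-1])
    for t,k in [("trunnion_frame","o"),("table_top","t"),("bar_mid","b"),("lock_hole","h")]:
        d=imaging.tip_of(n,t)
        if d: obs.append((n,k,d[0]["pixel"])); print(n,t,d[0]["pixel"],d[0]["confidence"])
    for t in ["lock_pin","pin_holder","clay_stand1","slip_jar"]:
        if n=="wrist": print(t,[(d["pixel"],d["confidence"]) for d in imaging.tip_of(n,t)])
def pts(p):
    x,y,a,t=p; r=R.from_euler('z',a); o=np.array([x,y,0])
    T=R.from_euler('y',t); ax=np.array([0,0,.11])
    return dict(o=o,t=o+r.apply(ax+T.apply([0,0,.008])),b=o+r.apply(ax+T.apply([-.135,0,0])),h=o+r.apply([0,-.164,.176]))
f=lambda p:np.concatenate([proj(n,pts(p)[k],P[n])[0]-px for n,k,px in obs])
s=least_squares(f,[.587,.222,-.08,0],loss='soft_l1'); print(s.x,f(s.x).round(1)); print(pts(s.x)); print(get_obs()["position"])
a=cv2.imread("pics/scene3.png")[170:330,270:450]; cv2.imwrite("pics/c2.png",np.hstack([cv2.resize(a,(400,356),interpolation=2),cv2.resize(cv2.imread("pics/wrist3.png"),(400,356))[:, :]]))
E
```

```text
time: 8.45
position: [0.4366, 0.0894, 0.2872]
tool_rot: [0.534, 0.465, -0.512, 0.487]
ft_force: [-0.1, 0.3, -0.3]
grip_width: 0.045
scene trunnion_frame [365.0, 283.9] 0.85
scene table_top [373.2, 250.9] 0.64
scene bar_mid [392.9, 219.4] 0.77
scene lock_hole [309.1, 210.1] 0.87
top trunnion_frame [191.1, 193.7] 0.81
top table_top [179.5, 190.3] 0.84
top bar_mid [334.1, 196.6] 0.19
top lock_hole [232.0, 192.5] 0.76
wrist trunnion_frame [364.8, 75.0] 0.77
wrist table_top [400.8, 54.0] 0.69
wrist bar_mid [273.4, 54.0] 0.78
wrist lock_hole [418.8, 220.4] 0.88
lock_pin []
pin_holder [([275.9, 53.6], 0.27)]
clay_stand1 [([286.1, 332.6], 0.86), ([283.9, 277.3], 0.85)]
slip_jar []
[ 0.591   0.2273 -0.0745 -0.0148] [  -1.     0.1   -3.1    1.9   -2.9    0.5   -1.6   -0.2   -3.1   -0.5
    0.5   -2.5 -157.2   36.6    1.4   -4.2    0.1   -2.5   -2.4    3.5
   -1.    -0.9   -0.    -0.6]
{'o': array([0.591 , 0.2273, 0.    ]), 't': array([0.5909, 0.2273, 0.118 ]), 'b': array([0.4564, 0.2373, 0.108 ]), 'h': array([0.5788, 0.0638, 0.176 ])}
[0.4369 0.0924 0.2864]
```

View pics/c2.png

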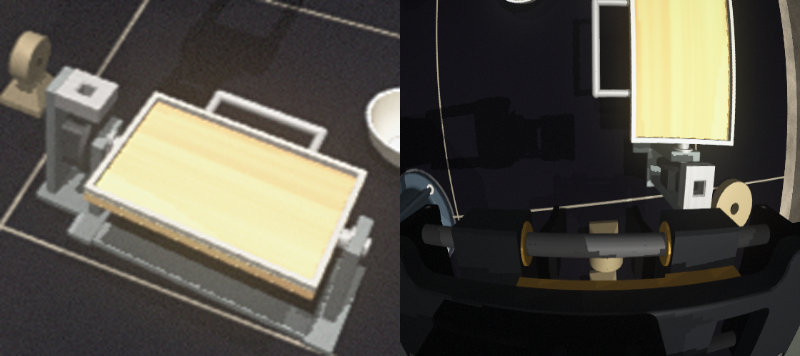

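Table looks level (fit −0.015 rad). Next, the pin: look from a pose offset from it, then measure the hole the same way.

```bash
python3 -c "
from h import *
print(delta([.58,-.19,.20],down(-.08)))"
```

```text
(array([ 93. , 163.6, 268.9]), array([-0.5, -0.1, -2.4]))
```

```bash
python3 -m inch '[[45,[5,27,45],[0,0,-0.4]],[45,[5,27,45],[0,0,-0.4]],[45,[5,27,45],[0,0,-0.4]],[45,[5,27,45],[0,0,-0.4]],[45,[5,27,45],[0,0,-0.4]],[45,[5,27,45],[0,0,-0.4]],[45,[30,0,0],[0,0,0]],[45,[28,0,0],[0,0,0]],[45,[0,0,0],[0,0,0]]]' 
python3 - <<'E'
from h import *
P=par("wrist"); im=imaging.camera("wrist"); cv2.imwrite("pics/w4.png",im[:,:,::-1])
for t in ["lock_pin","pin_holder"]: print(t,[(d["pixel"],d["confidence"],at("wrist",d["pixel"],z,P)) for d in imaging.tip_of("wrist",t) for z in [.01 if t=="lock_pin" else 0]])
for d in imaging.cut_out("wrist","lock_pin"): print(d["box"],d["confidence"])
print(proj("wrist",np.array([[.585,-.123,.115],[.585,-.123,.068]]),P))
print(delta([.585,-.123,.20],down(-.08)),get_obs()["position"])
E
```

```text
time: 10.52
position: [0.5815, -0.2017, 0.1995]
tool_rot: [0.523, 0.477, -0.52, 0.478]
ft_force: [-0.4, 0.3, -0.4]
grip_width: 0.045
lock_pin [([269.9, 123.5], 0.67, array([ 0.5841, -0.1274,  0.01  ]))]
pin_holder [([269.9, 120.4], 0.88, array([ 0.5843, -0.1239,  0.    ]))]
[271.2, 123.5, 32.7, 32.9] 0.79
[[269.6485 116.7925]
 [270.0575 118.1667]]
(array([  3.2,  -5.7, -79. ]), array([-0.4,  0.1, -0.7])) [ 0.5837 -0.2022  0.2034]
```

View pics/w4.png

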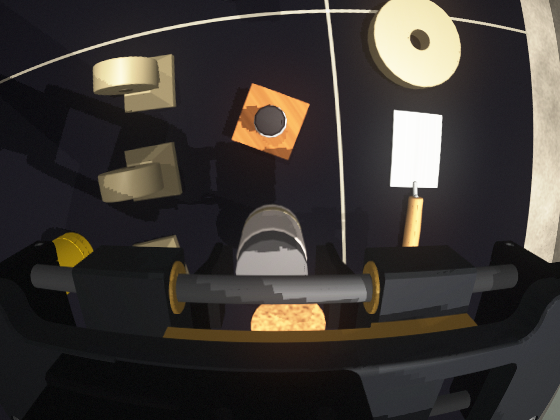

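The pin head is at (270,120), the white jar at (272,235), and the mat lies beneath the fingers.

```bash
python3 - <<'E'
from h import *
P=par("wrist"); print(at("wrist",(270,120.5),.115,P)); print(delta([*at("wrist",(270,120.5),.115,P)[:2],.075],down(-.08)))
E
```

```text
[ 0.5878 -0.1266  0.115 ]
(array([128.2,  -4.1, -75.8]), array([-0.4,  0.1, -0.7]))
```

```bash
python3 -m inch '[[45,[0,-2,-38],[0,0,0]],[45,[0,-2,-38],[0,0,-0.7]],[45,[0,0,0],[0,0,0]],[45,[40,0,0],[0,0,0]],[45,[40,0,0],[0,0,0]],[45,[30,0,0],[0,0,0]],[45,[14,0,0],[0,0,0]],[45,[0,0,0],[0,0,0]]]' 
python3 - <<'E'
from h import *
print(delta([.586,-.1265,.073],down(-.08)),get_obs()["position"])
E
```

```text
time: 11.72
position: [0.596, -0.1303, 0.0884]
tool_rot: [0.524, 0.469, -0.518, 0.487]
ft_force: [0.6, -0.4, 0.0]
grip_width: 0.0449
(array([ 15.1, -10.6,  -3.1]), array([-0.3,  0.6, -1.3])) [ 0.596  -0.1303  0.0884]
```

```bash
python3 -m inch '[[45,[0,-10,-3],[0,0,-1.3]],[45,[0,0,0],[0,0,0]]]' 
python3 - <<'E'
from h import *
P=par("wrist"); imaging.camera("wrist")
for i in range(3): print(delta([.586,-.1265,.073],down(-.08)),get_obs()["position"]); im=imaging.camera("wrist")
cv2.imwrite("pics/w5.png",im[:,:,::-1])
E
```

```text
time: 11.98
position: [0.5875, -0.1272, 0.0906]
tool_rot: [-0.519, -0.474, 0.523, -0.482]
ft_force: [0.5, -0.2, -0.2]
grip_width: 0.0449
(array([17.8, -2.3, -1.1]), array([-0.4,  0.8, -0.3])) [ 0.5881 -0.1276  0.0909]
(array([17.7, -2.4, -1.1]), array([-0.4,  0.8, -0.3])) [ 0.5882 -0.1276  0.0907]
(array([17.5, -2.2, -1.1]), array([-0.4,  0.7, -0.3])) [ 0.5881 -0.1275  0.0905]
```

View pics/w5.png

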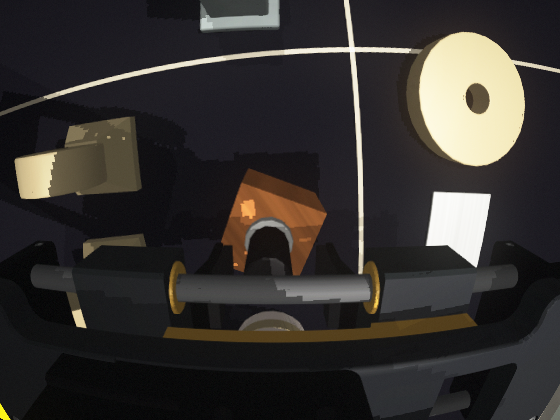

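The pin (col ~268) sits between the fingers (cols ~212 and 338). I'll descend and close.

```bash
python3 -m inch '[[45,[10,-2,-1],[-0.4,0.7,0]],[45,[8,0,0],[0,0,0]],[45,[0,0,0],[0,0,0]],[0,[0,0,0],[0,0,0]],[0,[0,0,0],[0,0,0]],[0,[0,0,0],[0,0,0]],[0,[0,0,0],[0,0,0]]]' 35
python3 - <<'E'
from h import *
print(delta([.586,-.1265,.073],down(-.08)),get_obs()["position"])
E
```

```text
time: 13.05
position: [0.5858, -0.1263, 0.0707]
tool_rot: [0.52, 0.479, -0.518, 0.481]
ft_force: [0.2, -0.1, -1.9]
grip_width: 0.0233
(array([-2.3,  0.2,  0.2]), array([ 0.1, -0. , -0.2])) [ 0.5858 -0.1263  0.0707]
```

```bash
python3 -m inch '[[0,[-15,0,0],[0,0,0]],[0,[-50,0,0],[0,0,0]],[0,[-60,0,0],[0,0,0]],[0,[-60,0,0],[0,0,0]],[0,[-30,0,0],[0,0,0]],[0,[0,0,-40],[0,0,0]],[0,[0,0,-40],[0,0,0]],[0,[0,0,-40],[0,0,0]],[0,[0,0,0],[0,0,0]],[0,[0,0,0],[0,0,0]]]' 
python3 - <<'E'
from h import *
P=par("wrist"); im=imaging.camera("wrist"); cv2.imwrite("pics/w6.png",im[:,:,::-1])
print([(d["pixel"],d["confidence"],at("wrist",d["pixel"],.176,P)) for d in imaging.tip_of("wrist","lock_hole")])
g=cv2.cvtColor(im,cv2.COLOR_RGB2GRAY); print(proj("wrist",np.array([[.577,.063,.176]]),P))
print(delta([.577,.063,.29],down(-.08)),get_obs()["position"],get_obs()["grip_width"],get_obs()["ft_force"])
E
```

```text
time: 14.3
position: [0.5954, -0.0048, 0.3034]
tool_rot: [0.523, 0.474, -0.516, 0.485]
ft_force: [0.3, -0.8, -1.4]
grip_width: 0.0235
[([243.1, 125.0], 0.9, array([0.5759, 0.0692, 0.176 ]))]
[[244.9498 131.7791]]
(array([ 12.5, -24.3, -66.5]), array([-0.1,  0.1, -1. ])) [ 0.5955 -0.0052  0.3031] 0.02331321999199334 [ 0.615   0.0576 -0.9358]
```

View pics/w6.png

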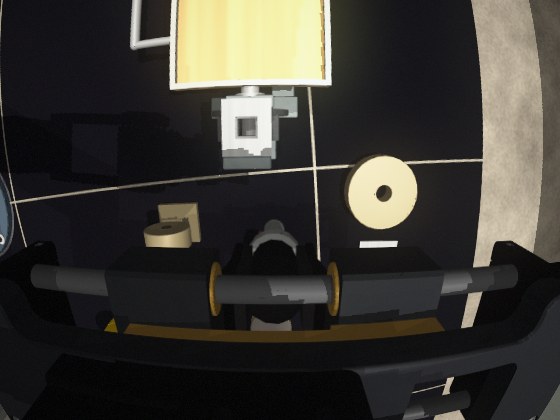

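Hole mouth at about (247,127), pin shank and tip visible near (273,230).

```bash
python3 - <<'E'
from h import *
P=par("wrist"); im=cv2.imread("pics/w6.png"); g=im.max(2).astype(int)
print(g[112:142:2,228:266:2])
o=get_obs(); r=R.from_quat(o["tool_rot"]); tip=o["position"]+r.apply([.0607,0,0])
print(tip,proj("wrist",np.array([tip,o["position"]+r.apply([.0,0,0]),o["position"]+r.apply([.06,-.007,0]),o["position"]+r.apply([.06,.007,0])]),P))
print(at("wrist",(246.5,127),.176,P))
print(g[216:250:3,255:292:2])
E
```

```text
[[234 237 238 241 241 240 239 240 239 242 242 240 240 241 240 240 242 242
  242]
 [235 235 237 241 241 240 238 239 239 241 241 241 240 241 240 240 242 241
  242]
 [234 235 237 238 215 210 204 203 201 201 201 193 192 189 191 240 242 241
  241]
 [233 236 236 236 189 147 138 136 134 134 132 131 127 123 128 240 242 241
  242]
 [233 235 236 233 186  88  56  82  96 105 107 109 102  99 130 239 241 241
  241]
 [233 234 236 233 192  89  56  82  96 102 108 108 102 101 169 240 241 241
  241]
 [233 233 235 233 194  92  55  82  98 103 106 108 103 100 169 239 241 241
  242]
 [233 234 236 233 195  93  55  82  97 103 106 109 102  97 163 239 242 241
  242]
 [233 233 236 231 188 101  54  83  95 102 107 108 101  98 165 240 241 240
  241]
 [233 233 236 235 196  98  55  83  96 111 120 124 133 123 165 239 241 240
  241]
 [232 233 236 233 195  99  47  82  94 131 142 146 134 123 164 239 241 241
  240]
 [233 232 235 235 192 105  44  85  96 132 142 146 133 124 167 239 240 241
  240]
 [232 232 235 239 191 156 151 154 156 159 163 165 159 162 165 239 240 240
  241]
 [231 232 235 238 206 204 203 201 202 207 208 2
[... 522 characters left out ...]
  57  57  59  57  58  57  73  42  24  24  25
   24]
 [ 24  24  26  25  26  57  58  58  60  59  60  59  56  56  71  24  24  26
   22]
 [ 16  21  42  38  45  63  65  65  65  65  65  63  66  62  62  44  29  26
   24]
 [ 15  33  55  58  62  77  87  90  90  97  95  94  91  73  70  62  61  55
   29]
 [ 53  57  72  91  98  97  98  98  96  97  97  95  97  92  91  91  87  74
   59]
 [ 78  94  96  95  94  94  75  36  12  12  25  31  51  56  90  95  95  95
   88]
 [ 97  97  85  52  21   9  12  12   8   8  12  11  14  13  13  30  84  94
   95]
 [ 98  88  17  10  13  13  10  13  12  10  13  12  11  13  14  13  10  18
   68]
 [101  11  14  13  11  11  13  13  11   8  10  11  15  14  11  12  11  11
   11]]
```

```bash
python3 -c "
from h import *
print(delta([.5795,.066,.252],down(-.08)))"
```

```text
(array([ 50.5, -22.7, -69.8]), array([-0.1,  0.1, -1. ]))
```

```bash
python3 -m inch '[[0,[10,-11,-35],[0,0,-1]],[0,[10,-11,-35],[0,0,0]],[0,[10,0,0],[0,0,0]],[0,[10,0,0],[0,0,0]],[0,[0,0,0],[0,0,0]],[0,[0,0,0],[0,0,0]]]' 
cat > hole.py <<'E'
from h import *
import sys
P=par("wrist"); im=imaging.camera("wrist"); cv2.imwrite(f"pics/{sys.argv[1]}.png",im[:,:,::-1])
o=get_obs(); r=R.from_quat(o["tool_rot"]); tip=o["position"]+r.apply([.0607,0,0])
print("tip",tip,"pred",proj("wrist",np.array([tip,tip+r.apply([-.007,0,0]),[.5789,.0667,.176]]),P).round(1).tolist())
print(delta([.5795,.066,.252],down(-.08)),o["position"],o["ft_force"])
c=proj("wrist",tip[None],P)[0].astype(int); x0=max(c[0]-70,0); y0=max(c[1]-70,0); print("crop",x0,y0)
cv2.imwrite(f"pics/{sys.argv[1]}c.png",cv2.resize(im[y0:y0+100,x0:x0+140,::-1],None,fx=5,fy=5,interpolation=0))
E
python3 hole.py w7
```

```text
time: 15.15
position: [0.5812, 0.06, 0.2614]
tool_rot: [-0.522, -0.475, 0.523, -0.478]
ft_force: [-1.4, -0.7, -1.1]
grip_width: 0.023
tip [0.5812 0.0596 0.2008] pred [[274.7, 227.0], [274.8, 230.1], [270.8, 208.9]]
(array([ 9.4, -2.2, -5.9]), array([-0.7,  0.3, -0.1])) [0.5811 0.0599 0.2615] [ 0.0878  0.214  -1.4395]
crop 204 157
```

View pics/w7c.png

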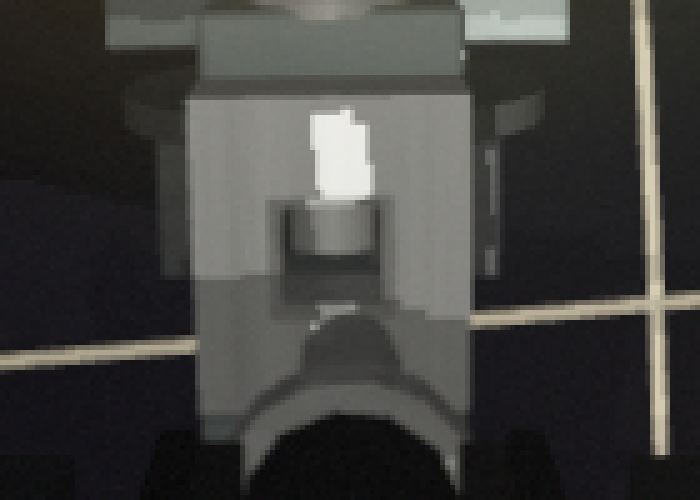

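Hole mouth centre ≈ (270.4,207.8), pin axis ≈ column 274.5 as predicted, so the pin is straight in the grip.

```bash
python3 -m inch '[[0,[6,-3.2,-7.2],[-0.7,0.3,0]],[0,[0,0,0],[0,0,0]],[0,[0,0,0],[0,0,0]]]' 
sed -i 's/\[.5789,.0667,.176\]/[.5787,.0673,.176]/; s/\[.5795,.066,.252\]/[.5787,.0674,.252]/' h.py hole.py; python3 hole.py w8
```

```text
time: 15.58
position: [0.5789, 0.0674, 0.2556]
tool_rot: [0.521, 0.479, -0.519, 0.48]
ft_force: [0.6, -0.5, -1.5]
grip_width: 0.0235
tip [0.5789 0.0675 0.1949] pred [[274.6, 226.9], [274.7, 230.0], [274.2, 219.7]]
(array([ 3.6, -0.1,  0. ]), array([-0. , -0. , -0.2])) [0.5788 0.0674 0.2556] [-0.0995 -0.0653 -0.7611]
crop 204 156
```

View pics/w8c.png

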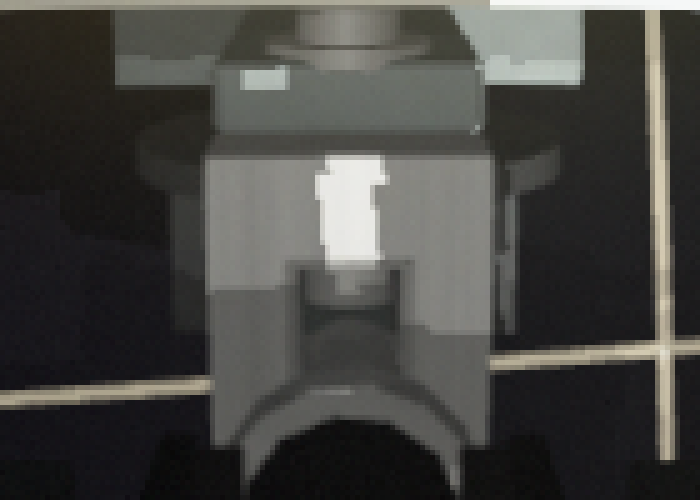

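Pin and hole are both centred at column 274. Inserting.

```bash
python3 -m inch '[[0,[8,0,0],[0,0,0]],[0,[7,0,0],[0,0,0]],[0,[7,0,0],[0,0,0]],[0,[7,0,0],[0,0,0]],[0,[0,0,0],[0,0,0]]]'; python3 -c "
from h import *
print(delta([.5787,.0674,.187],down(-.08)),get_obs()['ft_force'])"
```

```text
time: 16.25
position: [0.5785, 0.0674, 0.224]
tool_rot: [0.52, 0.479, -0.519, 0.48]
ft_force: [-0.2, 0.2, -1.2]
grip_width: 0.0233
(array([37. ,  0.1, -0. ]), array([-0. , -0. , -0.1])) [-0.2289  0.1636 -1.1856]
```

```bash
python3 -m inch '[[0,[7,0,0],[0,0,0]],[0,[7,0,0],[0,0,0]],[0,[6,0,0],[0,0,0]],[0,[6,0,0],[0,0,0]],[0,[4,0,0],[0,0,0]],[0,[0,0,0],[0,0,0]]]'; python3 -c "
from h import *
print(delta([.5787,.0674,.187],down(-.08)),get_obs()['ft_force'])"
```

```text
time: 17.0
position: [0.5787, 0.0674, 0.1919]
tool_rot: [0.52, 0.479, -0.519, 0.48]
ft_force: [-0.4, -0.8, -1.3]
grip_width: 0.0235
(array([ 4.9,  0. , -0. ]), array([-0. , -0. , -0.1])) [-0.3951 -0.8134 -1.3   ]
```

Force-free; into the last few mm until the collar touches.

```bash
python3 -m inch '[[0,[3,0,0],[0,0,0]],[0,[2,0,0],[0,0,0]],[0,[1.5,0,0],[0,0,0]],[0,[0,0,0],[0,0,0]]]'; python3 -m inch '[[0,[1.5,0,0],[0,0,0]],[0,[0,0,0],[0,0,0]]]'
```

```text
time: 17.5
position: [0.5789, 0.0674, 0.1868]
tool_rot: [0.52, 0.479, -0.519, 0.48]
ft_force: [0.3, 0.0, -2.6]
grip_width: 0.023
time: 17.75
position: [0.5789, 0.0674, 0.1868]
tool_rot: [0.52, 0.479, -0.519, 0.48]
ft_force: [-0.6, -1.0, -2.0]
grip_width: 0.023
```

```bash
python3 -m inch '[[0,[4,0,0],[0,0,0]],[0,[0,0,0],[0,0,0]]]'; python3 -m inch '[[0,[4,0,0],[0,0,0]]]'
```

```text
time: 18.0
position: [0.5788, 0.0674, 0.1872]
tool_rot: [0.521, 0.479, -0.518, 0.481]
ft_force: [-0.4, 0.3, -2.5]
grip_width: 0.0232
time: 18.12
position: [0.5791, 0.0673, 0.1864]
tool_rot: [0.521, 0.478, -0.518, 0.481]
ft_force: [-10.4, 0.1, 34.2]
grip_width: 0.0235
```

Contact with 34 N at TCP 0.1864 (tip at 0.126): the collar is on the block. Release and rise, then check.

```bash
python3 -m inch '[[45,[0,0,0],[0,0,0]],[45,[0,0,0],[0,0,0]],[45,[0,0,0],[0,0,0]],[45,[-40,0,0],[0,0,0]],[45,[-50,0,0],[0,0,0]],[45,[-30,0,20],[0,0,0]],[45,[0,0,60],[0,0,0]],[45,[0,0,60],[0,0,0]],[45,[0,0,0],[0,0,0]]]'
python3 - <<'E'
from h import *
ims={}
for n in("scene","top","wrist"):
    P=par(n); ims[n]=imaging.camera(n); cv2.imwrite(f"pics/{n}9.png",ims[n][:,:,::-1])
    for t in ["clay_stand1","slip_jar","lock_pin","bar_mid","jar_mat"]:
        print(n,t,[(np.round(d["pixel"],1).tolist(),round(d["confidence"],2),at(n,d["pixel"],{"lock_pin":.126,"bar_mid":.11}.get(t,0),P)[:2].round(3).tolist()) for d in imaging.tip_of(n,t) if d["confidence"]>.3])
s=cv2.resize(ims["scene"][150:290,150:430],None,fx=2.8,fy=2.8,interpolation=2); w=cv2.resize(ims["wrist"][:250],(440,196)); 
c=np.zeros((600,784,3),np.uint8); c[:392]=s; c[396:592,:440]=w; cv2.imwrite("pics/c9.png",c[:,:,::-1]); print(get_obs()["position"])
E
```

```text
time: 19.25
position: [0.5697, -0.0755, 0.306]
tool_rot: [0.52, 0.479, -0.517, 0.482]
ft_force: [-0.1, -0.6, -0.8]
grip_width: 0.045
scene clay_stand1 [([256.4, 201.1], 0.97, [0.438, -0.163]), ([282.8, 213.2], 0.7, [0.451, -0.067]), ([225.3, 185.3], 0.65, [0.415, -0.289])]
scene slip_jar [([205.7, 218.7], 0.84, [0.569, -0.26]), ([178.0, 172.6], 0.67, [0.427, -0.466]), ([250.3, 167.3], 0.66, [0.3, -0.263])]
scene lock_pin [([308.2, 225.4], 0.7, [0.579, 0.067])]
scene bar_mid [([391.3, 220.1], 0.8, [0.458, 0.241])]
scene jar_mat [([168.1, 209.8], 0.8, [0.586, -0.383])]
top clay_stand1 [([342.9, 242.8], 0.96, [0.423, -0.277]), ([309.8, 238.1], 0.67, [0.439, -0.17])]
top slip_jar [([407.1, 239.4], 0.9, [0.431, -0.488]), ([336.0, 282.3], 0.8, [0.296, -0.251]), ([332.9, 194.9], 0.72, [0.581, -0.249])]
top lock_pin [([234.6, 188.8], 0.41, [0.585, 0.064])]
top bar_mid [([175.5, 230.1], 0.63, [0.466, 0.241])]
top jar_mat [([372.0, 192.6], 0.83, [0.587, -0.379])]
wrist clay_stand1 [([191.1, 176.0], 0.71, [0.448, -0.063]), ([199.6, 240.0], 0.66, [0.448, -0.164])]
wrist slip_jar [([286.2, 281.8], 0.83, [0.579, -0.245])]
wrist lock_pin [([273.5, 62.0], 0.7, [0.58, 0.068])]
wrist bar_mid []
wrist jar_mat []
[ 0.5695 -0.0715  0.3064]
```

View pics/c9.png

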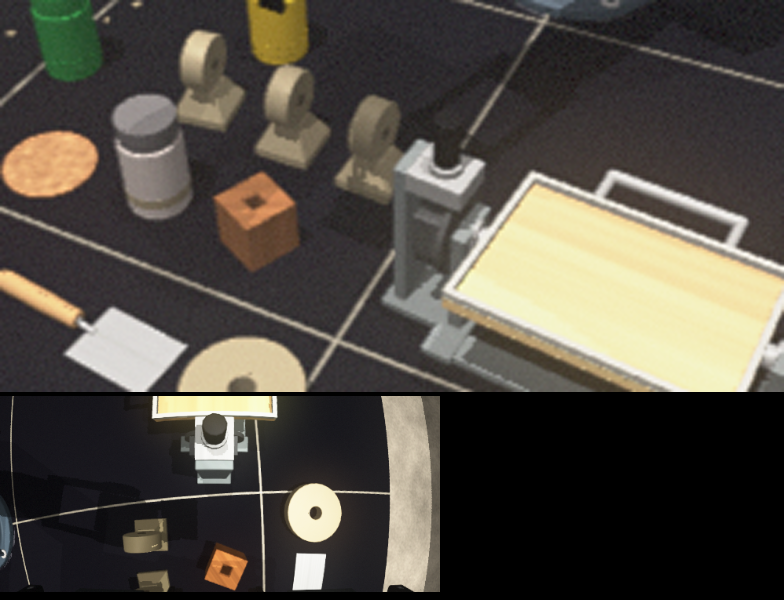

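Pin is home with its collar on the block and the table is level. All three stands are upright, at about (.448,−.064), (.442,−.165), (.417,−.285). I'll turn the wrist so the jaws lie along world y.

```bash
python3 -m inch '[[60,[0,0,0],[10.6,0,0]],[60,[0,0,0],[10.6,0,0]],[60,[0,0,0],[10.6,0,0]],[60,[0,0,0],[10.6,0,0]],[60,[0,0,0],[10.6,0,0]],[60,[0,0,0],[10.6,0,0]],[60,[0,0,0],[10.6,0,0]],[60,[0,0,0],[10.6,0,0]],[60,[0,0,0],[0,0,0]]]' ; python3 -c "
from h import *
print(delta([.40,-.115,.24],down(-np.pi/2)))"
```

```text
time: 21.28
position: [0.5694, -0.0724, 0.3065]
tool_rot: [0.709, -0.001, -0.705, -0.001]
ft_force: [-0.4, -1.2, 1.0]
grip_width: 0.0599
(array([ 65.4,  43. , 169.7]), array([-0.1, -0.4, -0. ]))
```

```bash
python3 -m inch '[[60,[16,11,42],[0,0,0]],[60,[16,11,42],[0,0,0]],[60,[16,11,42],[0,0,0]],[60,[16,10,42],[0,0,0]],[60,[0,0,0],[0,0,0]],[60,[0,0,0],[0,0,0]]]'
cat > st.py <<'E'
from h import *
import sys
P=par("wrist"); im=imaging.camera("wrist"); cv2.imwrite(f"pics/{sys.argv[1]}.png",im[:,:,::-1])
print([(np.round(d["pixel"],1).tolist(),round(d["confidence"],2),at("wrist",d["pixel"],0,P)[:2].round(4).tolist()) for d in imaging.tip_of("wrist","clay_stand1")])
for d in imaging.cut_out("wrist","clay_stand1"): print(np.round(d["box"],0),d["confidence"])
print(get_obs()["position"],delta([.448,-.064,.2],down(-np.pi/2)))
E
python3 st.py w10
```

```text
time: 22.02
position: [0.3997, -0.1177, 0.2402]
tool_rot: [0.711, 0.005, -0.703, 0.007]
ft_force: [0.1, -0.2, 0.0]
grip_width: 0.0598
[([397.6, 168.3], 0.86, [0.4257, -0.28]), ([228.7, 141.5], 0.8, [0.4534, -0.0616]), ([323.8, 168.4], 0.76, [0.4216, -0.1808])]
[229. 146.  52.  64.] 0.86
[328. 175.  52.  62.] 0.85
[410. 171.  70.  60.] 0.62
[ 0.3999 -0.1173  0.2401] (array([ 40.5, -52.5, -48.6]), array([ 1. , -0.6, -0.1]))
```

View pics/w10.png

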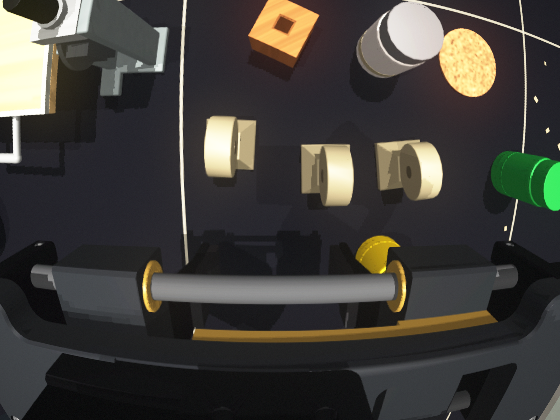

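Stands appear at (230,147), (327,175), (408,170). The middle one seems to have been nudged to about (.42,−.18). I'll fit poses by silhouette.

```bash
cat > fit.py <<'E'
from h import *
from scipy.optimize import minimize
a=np.linspace(0,2*np.pi,24)[:-1]; q=np.array([[1,1],[1,-1],[-1,-1],[-1,1]])
foot=np.vstack([np.c_[q*.03,np.zeros(4)],np.c_[q*.015,np.full(4,.04)]])
wheel=np.vstack([np.c_[.032*np.cos(a),np.full(23,s*.013),.068+.032*np.sin(a)] for s in(1,-1)])
def sil(n,p,P,z0=0):
    m=np.zeros((840,1120),np.uint8); r=R.from_euler('z',p[2])
    for b in(foot,wheel):
        u=proj(n,r.apply(b)+[p[0],p[1],z0],P); cv2.fillConvexPoly(m,cv2.convexHull((u*2*16+8).astype(np.int32)),1,shift=4)
    return m>0
def fitstand(n,mask,p0,P,z0=0):
    M=cv2.resize(mask.astype(np.uint8),(1120,840),interpolation=0)>0
    def cost(p):
        s=sil(n,[p[0]/100,p[1]/100,p[2]/10],P,z0); return 1-(s&M).sum()/max((s|M).sum(),1)
    best=min((minimize(cost,[p0[0]*100,p0[1]*100,y*10],method="Nelder-Mead",options=dict(initial_simplex=np.array([p0[0]*100,p0[1]*100,y*10])+np.array([[0,0,0],[1,0,0],[0,1,0],[0,0,2.]]))) for y in(-.35,0,.35)),key=lambda s:s.fun)
    return best.x/[100,100,10],1-best.fun
def stands(n,z0=0):
    P=par(n); im=imaging.camera(n)
    for d in imaging.cut_out(n,"clay_stand1"):
        if d["confidence"]>.5:
            b=d["box"]; p,i=fitstand(n,d["pixels"],at(n,b[:2],z0+.03,P),P,z0); print(n,b[:2].round() if hasattr(b,'round') else b[:2],round(d["confidence"],2),p.round(4),"IoU",round(i,3))
    return im
E
python3 - <<'E'
from fit import *
stands("wrist"); stands("scene"); stands("top"); print(get_obs()["time"])
E
```

```text
wrist [408.5, 170.4] 0.71 [ 0.4318 -0.2789  0.1869] IoU 0.94
wrist [327.1, 177.1] 0.58 [ 0.423  -0.1812  0.0395] IoU 0.968
scene [226.5, 177.7] 0.96 [ 0.427  -0.2829  0.3241] IoU 0.89
scene [282.5, 202.2] 0.86 [ 0.4462 -0.0664  0.0055] IoU 0.868
scene [254.1, 186.5] 0.77 [ 0.4204 -0.184   0.0572] IoU 0.944
top [193.3, 199.5] 0.72 [ 0.6025  0.3574 -0.8758] IoU 0.082
top [345.6, 241.1] 0.63 [ 0.4302 -0.2832  0.0876] IoU 0.612
22.475
```

```bash
python3 -m inch '[[60,[20,-26,-25],[0.5,-0.6,0]],[60,[20,-27,-24],[0.5,0,0]],[60,[40,0,0],[0,0,0]],[60,[0,0,0],[0,0,0]]]'
python3 - <<'E'
from fit import *
stands("wrist"); print(delta([.448,-.0645,.053],down(-np.pi/2)))
E
```

```text
time: 22.98
position: [0.4515, -0.063, 0.1589]
tool_rot: [0.708, -0.002, -0.706, 0.001]
ft_force: [-0.8, 0.1, 0.9]
grip_width: 0.0602
wrist [480.8, 225.2] 0.86 [ 0.4321 -0.2798  0.1844] IoU 0.803
wrist [395.9, 226.8] 0.81 [ 0.4222 -0.1817  0.0744] IoU 0.662
wrist [274.9, 209.3] 0.65 [ 0.4513 -0.0635 -0.0563] IoU 0.958
(array([108.3,  -0.6,   7. ]), array([-0.2, -0.6, -0.4]))
```

```bash
python3 -m inch '[[55,[40,0,2],[0,-0.6,-0.4]],[55,[35,0,2],[0,0,0]],[55,[30,0,0],[0,0,0]],[55,[0,0,0],[0,0,0]]]'
python3 - <<'E'
from h import *
print(delta([.450,-.064,.053],down(-np.pi/2)),get_obs()["ft_force"])
E
```

```text
time: 23.58
position: [0.4582, -0.0693, 0.0613]
tool_rot: [0.713, -0.004, -0.701, 0.001]
ft_force: [0.1, -0.0, -0.6]
grip_width: 0.0547
(array([ 8.1, -5.3,  8.3]), array([-0.3, -1. , -0.4])) [ 0.08   -0.0225 -0.5511]
```

```bash
python3 -m inch '[[55,[5,-5,8],[0,-1,-0.4]],[55,[3,0,0],[0,0,0]],[55,[0,0,0],[0,0,0]],[0,[0,0,0],[0,0,0]],[0,[0,0,0],[0,0,0]],[0,[0,0,0],[0,0,0]],[0,[0,0,0],[0,0,0]]]' 20
python3 - <<'E'
from h import *
print(delta([.450,-.064,.053],down(-np.pi/2)),get_obs()["ft_force"])
E
```

```text
time: 24.45
position: [0.4532, -0.0654, 0.0576]
tool_rot: [0.71, -0.003, -0.704, -0.001]
ft_force: [0.7, 0.7, -0.5]
grip_width: 0.026
(array([ 4.6, -1.4,  3.2]), array([-0.3, -0.5, -0.2])) [ 0.6545  0.7352 -0.5111]
```

```bash
python3 -m inch '[[0,[-20,0,0],[0,0,0]],[0,[-50,0,0],[0,0,0]],[0,[-60,0,0],[0,0,0]],[0,[-60,0,0],[0,0,0]],[0,[-50,0,0],[0,0,0]],[0,[0,-40,0],[1,0,0]],[0,[0,-50,-20],[1,0,0]],[0,[0,-55,-25],[1,0,0]],[0,[0,-55,-25],[1,0,0]],[0,[0,-55,-25],[0.6,0,0]],[0,[0,0,0],[0,0,0]]]'
python3 - <<'E'
from h import *
print(delta([.5994,.3033,.30],down(-np.pi/2-.08)),get_obs()["ft_force"],get_obs()["grip_width"])
E
```

```text
time: 25.82
position: [0.5578, 0.1911, 0.3003]
tool_rot: [-0.706, 0.034, 0.706, 0.032]
ft_force: [-0.5, -0.7, -1.7]
grip_width: 0.026
(array([  -0.1, -115.6,  -31. ]), array([-0.7,  0. , -0.2])) [-0.4646 -0.7497 -1.7173] 0.026002360413614315
```

```bash
python3 -m inch '[[0,[0,-38,-10],[-0.7,0,0]],[0,[0,-38,-10],[0,0,0]],[0,[0,-38,-10],[0,0,0]],[0,[0,0,0],[0,0,0]],[0,[30,0,0],[0,0,0]],[0,[30,0,0],[0,0,0]],[0,[20,0,0],[0,0,0]],[0,[0,0,0],[0,0,0]]]'
python3 - <<'E'
from h import *
print(delta([.5994,.3033,.178],down(-np.pi/2-.08)),get_obs()["ft_force"],get_obs()["grip_width"])
P=par("wrist"); im=imaging.camera("wrist"); cv2.imwrite("pics/w11.png",im[:,:,::-1])
# predicted lip inner corners
r=R.from_euler('z',-.08); o=np.array([.5905,.2295,.126])
print(proj("wrist",r.apply(np.array([[.079,.114,0],[.079,-.114,0],[-.079,.114,0],[0,0,-.008]]))+o,P).round(0))
E
```

```text
time: 26.82
position: [0.59, 0.2932, 0.2105]
tool_rot: [-0.7, 0.036, 0.713, 0.024]
ft_force: [-0.5, 0.5, -1.8]
grip_width: 0.0258
(array([ 32.1, -11.4,  -9.1]), array([-0.3,  1.1, -1. ])) [-0.5021  0.5246 -1.7814] 0.025759985058900627
[[204. 108.]
 [477. 119.]
 [215. 296.]
 [349. 205.]]
```

View pics/w11.png

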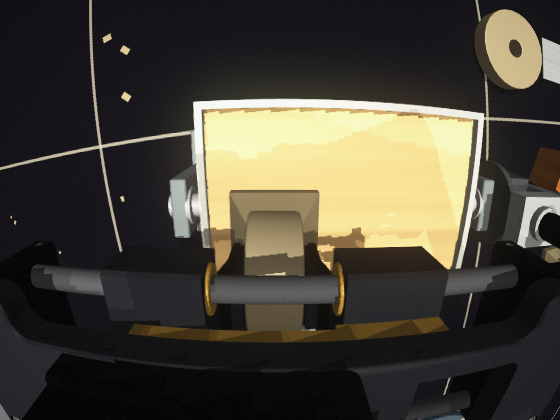

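The lip's inner corners sit at (204,110) and (474,122), as predicted. The stand hangs upright above the table's left part.

```bash
python3 -m inch '[[0,[0,-11,-9],[0,1,-1]],[0,[0,0,0],[0,0,0]],[0,[10,0,0],[0,0,0]],[0,[10,0,0],[0,0,0]],[0,[6,0,0],[0,0,0]],[0,[0,0,0],[0,0,0]]]'
python3 - <<'E'
from h import *
print(delta([.5994,.3033,.1756],down(-np.pi/2-.08)),get_obs()["ft_force"],get_obs()["grip_width"])
E
```

```text
time: 27.62
position: [0.603, 0.304, 0.1867]
tool_rot: [0.709, -0.029, -0.704, -0.031]
ft_force: [-0.6, 0.1, -1.2]
grip_width: 0.0261
(array([11.1,  1. ,  3.6]), array([-0.3, -0.4,  0.2])) [-0.5706  0.1419 -1.2321] 0.026073030750595545
```

```bash
python3 -m inch '[[0,[4,1,3],[0,-0.4,0]],[0,[4,0,0],[0,0,0]],[0,[3,0,0],[0,0,0]],[0,[0,0,0],[0,0,0]]]'; python3 -m inch '[[0,[1.5,0,0],[0,0,0]],[0,[0,0,0],[0,0,0]]]'
```

```text
time: 28.12
position: [0.6004, 0.3036, 0.1772]
tool_rot: [0.707, -0.028, -0.706, -0.031]
ft_force: [0.1, 0.4, -2.0]
grip_width: 0.0258
time: 28.38
position: [0.6006, 0.3037, 0.1769]
tool_rot: [0.708, -0.028, -0.705, -0.032]
ft_force: [-0.6, -0.2, -1.4]
grip_width: 0.0259
```

```bash
python3 -m inch '[[0,[3,0,0],[0,0,0]],[0,[0,0,0],[0,0,0]]]'
```

```text
time: 28.62
position: [0.6009, 0.3039, 0.1765]
tool_rot: [0.708, -0.028, -0.705, -0.032]
ft_force: [0.7, -0.2, -2.1]
grip_width: 0.0257
```

```bash
python3 -m inch '[[0,[3,0,0],[0,0,0]]]'
```

```text
time: 28.75
position: [0.6012, 0.3041, 0.1756]
tool_rot: [0.709, -0.028, -0.704, -0.032]
ft_force: [-5.1, -1.0, 17.1]
grip_width: 0.026
```

```bash
python3 -m inch '[[45,[0,0,0],[0,0,0]],[45,[0,0,0],[0,0,0]],[45,[0,0,0],[0,0,0]],[45,[-30,0,0],[0,0,0]],[45,[-50,0,0],[0,0,0]],[45,[-50,0,0],[0,0,0]],[45,[0,45,20],[0,0,0]],[45,[0,50,25],[0,0,0]],[45,[0,50,25],[0,0,0]],[45,[0,50,20],[0,0,0]],[45,[0,50,20],[0,0,0]],[45,[0,0,0],[0,0,0]]]'
python3 - <<'E'
from fit import *
stands("scene",.118); stands("scene",0)
print(delta([.422,-.182,.2],down(-np.pi/2+.045)))
E
```

```text
time: 30.25
position: [0.4686, 0.0624, 0.3032]
tool_rot: [0.709, -0.028, -0.704, -0.031]
ft_force: [0.4, 0.8, 0.7]
grip_width: 0.045
scene [225.8, 176.2] 0.74 [ 0.5447 -0.1933  0.3897] IoU 0.801
scene [254.8, 184.6] 0.73 [ 0.5351 -0.1114  0.3013] IoU 0.783
scene [403.6, 255.1] 0.72 [ 0.5966  0.3031 -0.0535] IoU 0.939
scene [254.7, 185.9] 0.96 [ 0.4176 -0.1853  0.1042] IoU 0.937
scene [224.7, 177.8] 0.69 [ 0.43   -0.2828  0.2866] IoU 0.905
scene [404.9, 256.2] 0.61 [ 0.4943  0.2962 -0.2335] IoU 0.771
(array([101.9, 251. ,  30.6]), array([-7.1, -0.6,  0.2]))
```

```bash
python3 -m inch '[[55,[12,50,9],[0,0,0]],[55,[12,50,9],[0,0,0]],[55,[12,50,9],[0,0,0]],[55,[12,50,9],[0,-0.6,0]],[55,[12,50,9],[-3.5,0,0]],[55,[0,0,0],[-3.5,0,0]],[55,[0,0,0],[0,0,0]]]'
python3 - <<'E'
from fit import *
stands("wrist"); 
print(delta([.422,-.182,.053],down(-np.pi/2+.045)))
E
```

```text
time: 31.32
position: [0.4181, -0.1827, 0.2396]
tool_rot: [0.71, 0.025, -0.704, 0.022]
ft_force: [0.0, 0.5, -0.0]
grip_width: 0.0552
wrist [355.6, 188.6] 0.8 [ 0.432  -0.2789  0.1928] IoU 0.939
wrist [275.6, 188.8] 0.68 [ 0.423  -0.1811  0.0362] IoU 0.954
(array([186.9,   0.7,  -2.3]), array([ 1.3, -0.5,  0.2]))
```

```bash
python3 -m inch '[[55,[40,0,0],[1,-0.5,0]],[55,[40,0,0],[0,0,0]],[55,[40,0,0],[0,0,0]],[55,[0,0,0],[0,0,0]]]'
python3 - <<'E'
from fit import *
print(delta([.4225,-.1815,.053],down(-np.pi/2+.038)))
E
```

```text
time: 31.92
position: [0.4237, -0.1798, 0.1191]
tool_rot: [0.709, 0.019, -0.705, 0.02]
ft_force: [1.0, 0.5, 0.0]
grip_width: 0.0551
(array([66.1,  1.6,  1.6]), array([ 1. , -0.3, -0.1]))
```

```bash
python3 -m inch '[[55,[22,0,0],[1,-0.4,0]],[55,[22,0,0],[0,0,0]],[55,[18,0,0],[0,0,0]],[55,[0,0,0],[0,0,0]]]'
python3 - <<'E'
from fit import *
print(delta([.4225,-.1815,.055],down(-np.pi/2+.038)))
E
```

```text
time: 32.42
position: [0.4305, -0.1808, 0.0617]
tool_rot: [0.71, 0.011, -0.704, 0.018]
ft_force: [1.0, -1.0, 0.4]
grip_width: 0.0551
(array([6.6, 0.3, 8. ]), array([ 0.2, -0.5, -0.6]))
```

```bash
python3 -m inch '[[55,[5,0,8],[0,-0.5,-0.5]],[55,[2,0,1],[0,0,0]],[55,[0,0,0],[0,0,0]],[0,[0,0,0],[0,0,0]],[0,[0,0,0],[0,0,0]],[0,[0,0,0],[0,0,0]],[0,[0,0,0],[0,0,0]]]' 20
python3 - <<'E'
from h import *
print(delta([.4225,-.1815,.055],down(-np.pi/2)),get_obs()["ft_force"])
E
```

```text
time: 33.3
position: [0.4232, -0.1823, 0.0579]
tool_rot: [0.709, 0.013, -0.705, 0.017]
ft_force: [-0.8, -0.5, -1.7]
grip_width: 0.026
(array([ 2.9, -0.8,  0.7]), array([ 2.4, -0.3, -0.3])) [-0.8012 -0.4997 -1.6952]
```

```bash
python3 -m inch '[[0,[-20,0,0],[0,0,0]],[0,[-50,0,0],[0,0,0]],[0,[-60,0,0],[0,0,0]],[0,[-60,0,0],[0,0,0]],[0,[-50,0,0],[0,0,0]],[0,[0,-45,0],[1.4,0,0]],[0,[0,-50,-20],[1.4,0,0]],[0,[0,-55,-22],[1.4,0,0]],[0,[0,-55,-25],[1.4,0,0]],[0,[0,-55,-25],[1.4,0,0]],[0,[0,-55,-25],[0,0,0]],[0,[0,0,0],[0,0,0]]]'
python3 - <<'E'
from h import *
print(delta([.591,.2335,.30],down(-np.pi/2-.08)),get_obs()["ft_force"],get_obs()["grip_width"])
E
```

```text
time: 34.8
position: [0.5473, 0.1379, 0.3003]
tool_rot: [-0.706, 0.032, 0.707, 0.031]
ft_force: [-0.1, -0.5, -3.1]
grip_width: 0.0258
(array([ -0.1, -99.1, -35.1]), array([-0.5,  0.1, -0.1])) [-0.1076 -0.4538 -3.0584] 0.025845507156593953
```

```bash
python3 -m inch '[[0,[0,-33,-12],[-0.5,0,0]],[0,[0,-33,-12],[0,0,0]],[0,[0,-33,-11],[0,0,0]],[0,[0,0,0],[0,0,0]],[0,[30,0,0],[0,0,0]],[0,[25,0,0],[0,0,0]],[0,[20,0,0],[0,0,0]],[0,[0,0,0],[0,0,0]]]'
python3 - <<'E'
from h import *
print(delta([.591,.2335,.1759],down(-np.pi/2-.08)),get_obs()["ft_force"],get_obs()["grip_width"])
E
```

```text
time: 35.8
position: [0.5824, 0.226, 0.2162]
tool_rot: [-0.699, 0.034, 0.714, 0.025]
ft_force: [-0.3, -0.2, -2.4]
grip_width: 0.0256
(array([40.1, -8.8, -8.8]), array([-0.2,  1.2, -0.8])) [-0.3403 -0.1835 -2.3698] 0.025639818589358435
```

```bash
python3 -m inch '[[0,[0,-8.5,-9],[0,1.2,-0.8]],[0,[0,0,0],[0,0,0]],[0,[12,0,0],[0,0,0]],[0,[12,0,0],[0,0,0]],[0,[6,0,0],[0,0,0]],[0,[0,0,0],[0,0,0]]]'
python3 - <<'E'
from h import *
print(delta([.591,.2335,.1759],down(-np.pi/2-.08)),get_obs()["ft_force"],get_obs()["grip_width"])
E
```

```text
time: 36.55
position: [0.5938, 0.2331, 0.1864]
tool_rot: [0.708, -0.03, -0.705, -0.031]
ft_force: [0.4, 0.4, -1.1]
grip_width: 0.0255
(array([10.5, -0.1,  2.8]), array([-0.3, -0.3,  0.1])) [ 0.443   0.4438 -1.0808] 0.025538829530842987
```

```bash
python3 -m inch '[[0,[4,0,2],[0,-0.3,0]],[0,[4,0,0],[0,0,0]],[0,[3,0,0],[0,0,0]],[0,[3,0,0],[0,0,0]]]'; python3 -m inch '[[0,[3,0,0],[0,0,0]]]'
```

```text
time: 37.05
position: [0.5922, 0.2336, 0.1757]
tool_rot: [0.707, -0.029, -0.706, -0.03]
ft_force: [-5.7, -1.1, 17.9]
grip_width: 0.0263
time: 37.17
position: [0.5922, 0.2337, 0.1757]
tool_rot: [0.708, -0.029, -0.705, -0.03]
ft_force: [-4.5, -0.2, 11.0]
grip_width: 0.0256
```

```bash
python3 -m inch '[[45,[0,0,0],[0,0,0]],[45,[0,0,0],[0,0,0]],[45,[0,0,0],[0,0,0]],[45,[-30,0,0],[0,0,0]],[45,[-50,0,0],[0,0,0]],[45,[-50,0,0],[0,0,0]],[45,[0,50,20],[0,0,0]],[45,[0,55,25],[0,0,0]],[45,[0,55,25],[0,0,0]],[45,[0,55,20],[0,0,0]],[45,[0,55,20],[0,0,0]],[45,[0,55,0],[0,0,0]]]'
python3 - <<'E'
from fit import *
stands("scene",.118)
print(delta([.425,-.28,.24],down(-np.pi/2+.19)))
E
```

```text
time: 38.67
position: [0.4551, -0.0865, 0.308]
tool_rot: [0.71, -0.026, -0.703, -0.027]
ft_force: [0.5, 1.2, -0.2]
grip_width: 0.0451
scene [226.9, 177.7] 0.96 [ 0.54   -0.1962  0.4424] IoU 0.774
scene [403.6, 254.0] 0.67 [ 0.5979  0.3039 -0.0474] IoU 0.942
scene [182.7, 266.6] 0.53 [ 0.8275 -0.0912 -0.0898] IoU 0.454
(array([ 68.3, 191.3,  16.9]), array([-15.6,  -0.7,  -0.2]))
```

```bash
python3 -m inch '[[55,[17,48,4],[0,-0.4,0]],[55,[17,48,4],[0,-0.3,0]],[55,[17,48,4],[0,0,0]],[55,[17,46,4],[-5,0,0]],[55,[0,0,0],[-5,0,0]],[55,[0,0,0],[-5,0,0]],[55,[0,0,0],[0,0,0]]]'
python3 - <<'E'
from fit import *
stands("wrist"); 
print(delta([.432,-.279,.055],down(-np.pi/2+.19)))
E
```

```text
time: 39.65
position: [0.4278, -0.2833, 0.2372]
tool_rot: [0.705, 0.066, -0.703, 0.065]
ft_force: [0.5, 0.2, 0.3]
grip_width: 0.0547
wrist [272.4, 189.6] 0.58 [ 0.4321 -0.2792  0.1437] IoU 0.96
(array([182.5,  -3.3,  -4.2]), array([-0.2, -0.2, -0. ]))
```

```bash
python3 -m inch '[[55,[40,-3,-4],[1,0,0]],[55,[40,0,1],[0,0,0]],[55,[35,0,1],[0,0,0]],[55,[30,0,1],[0,0,0]],[55,[24,0,1],[0,0,0]],[55,[0,0,0],[0,0,0]]]'
python3 - <<'E'
from fit import *
print(delta([.432,-.279,.055],down(-np.pi/2+.17)))
E
```

```text
time: 40.5
position: [0.4327, -0.28, 0.0663]
tool_rot: [0.708, 0.056, -0.701, 0.06]
ft_force: [0.0, 0.5, 0.7]
grip_width: 0.0551
(array([11.3, -1.2,  0.7]), array([-0.3, -0.5, -0.4]))
```

```bash
python3 -m inch '[[55,[6,-1,1],[0,-0.5,-0.4]],[55,[4,0,0],[0,0,0]],[55,[0,0,0],[0,0,0]],[0,[0,0,0],[0,0,0]],[0,[0,0,0],[0,0,0]],[0,[0,0,0],[0,0,0]],[0,[0,0,0],[0,0,0]]]' 20
python3 - <<'E'
from h import *
print(delta([.432,-.279,.055],down(-np.pi/2+.17)),get_obs()["ft_force"])
E
```

```text
time: 41.38
position: [0.4338, -0.2804, 0.0593]
tool_rot: [0.706, 0.057, -0.703, 0.06]
ft_force: [-0.3, -0.2, -2.7]
grip_width: 0.0258
(array([ 4.3, -1.7,  1.5]), array([-0.3, -0.2, -0.3])) [-0.3419 -0.2192 -2.6698]
```

```bash
python3 -m inch '[[0,[-20,0,0],[0,0,0]],[0,[-50,0,0],[0,0,0]],[0,[-60,0,0],[0,0,0]],[0,[-60,0,0],[0,0,0]],[0,[-60,0,0],[5,0,0]],[0,[-12,0,0],[5,0,0]],[0,[0,0,0],[4.3,0,0]],[0,[0,-58,0],[0,0,0]],[0,[0,-58,-10],[0,0,0]],[0,[0,-58,-15],[0,0,0]],[0,[0,-58,-25],[0,0,0]],[0,[0,0,0],[0,0,0]]]'
python3 - <<'E'
from h import *
print(delta([.5865,.1655,.32],down(-np.pi/2-.08)),get_obs()["ft_force"],get_obs()["grip_width"])
E
```

```text
time: 42.88
position: [0.5025, -0.0484, 0.3256]
tool_rot: [-0.706, 0.035, 0.706, 0.034]
ft_force: [-0.7, -0.6, -1.7]
grip_width: 0.0259
(array([   5.5, -221.1,  -62.7]), array([-1.,  0., -0.])) [-0.7271 -0.5864 -1.6867] 0.025886962655299606
```

```bash
python3 -m inch '[[0,[0,-54,-15],[-0.5,0,0]],[0,[0,-54,-15],[-0.5,0,0]],[0,[0,-54,-15],[0,0,0]],[0,[0,-54,-15],[0,0,0]],[0,[0,0,0],[0,0,0]],[0,[20,0,0],[0,0,0]],[0,[20,0,0],[0,0,0]],[0,[0,0,0],[0,0,0]]]'
python3 - <<'E'
from h import *
print(delta([.5865,.1655,.1773],down(-np.pi/2-.08)),get_obs()["ft_force"],get_obs()["grip_width"])
E
```

```text
time: 43.88
position: [0.5802, 0.1578, 0.279]
tool_rot: [-0.703, 0.034, 0.71, 0.028]
ft_force: [-0.4, 0.6, -2.0]
grip_width: 0.026
(array([101.6,  -9.1,  -6.7]), array([-0.4,  0.6, -0.5])) [-0.3834  0.5778 -2.0234] 0.026033092605404557
```

```bash
python3 -m inch '[[0,[10,-8,-6],[0,0.6,-0.5]],[0,[20,0,0],[0,0,0]],[0,[20,0,0],[0,0,0]],[0,[15,0,0],[0,0,0]],[0,[12,0,0],[0,0,0]],[0,[8,0,0],[0,0,0]],[0,[0,0,0],[0,0,0]]]'
python3 - <<'E'
from h import *
print(delta([.5865,.1655,.1773],down(-np.pi/2-.08)),get_obs()["ft_force"],get_obs()["grip_width"])
E
```

```text
time: 44.75
position: [0.5913, 0.1633, 0.1934]
tool_rot: [0.71, -0.032, -0.703, -0.033]
ft_force: [0.3, 0.1, -1.7]
grip_width: 0.0262
(array([16.1, -1.7,  5.2]), array([-0.6, -0.5,  0.1])) [ 0.2818  0.114  -1.731 ] 0.026164248750439843
```

```bash
python3 -m inch '[[0,[4,-1.5,5],[-0.6,-0.5,0]],[0,[4,0,0],[0,0,0]],[0,[4,0,0],[0,0,0]],[0,[3,0,0],[0,0,0]]]'; python3 -m inch '[[0,[3,0,0],[0,0,0]]]'
```

```text
time: 45.25
position: [0.5874, 0.1658, 0.1791]
tool_rot: [0.708, -0.027, -0.705, -0.029]
ft_force: [0.5, 0.6, -2.7]
grip_width: 0.0258
time: 45.38
position: [0.5879, 0.1659, 0.1768]
tool_rot: [0.708, -0.027, -0.705, -0.029]
ft_force: [-3.6, 0.8, 14.8]
grip_width: 0.026
```

```bash
python3 -m inch '[[45,[0,0,0],[0,0,0]],[45,[0,0,0],[0,0,0]],[45,[0,0,0],[0,0,0]],[45,[-30,0,0],[0,0,0]],[45,[-50,0,0],[0,0,0]],[45,[-60,0,0],[0,0,0]],[60,[0,50,20],[0,0,0]],[87,[0,55,25],[0,0,0]],[87,[0,55,25],[0,0,0]],[87,[0,55,10],[0,0,0]],[87,[0,55,0],[0,0,0]],[87,[0,55,0],[0,0,0]]]'
cat >> fit.py <<'E'
def jarpts(h0=0,h1=.115):
    return np.vstack([np.c_[r*np.cos(a),r*np.sin(a),np.full(23,z)] for r,z in((.033,h0),(.033,.089),(.031,h1))])
def jarfit(n,z0=0,near=None):
    P=par(n); imaging.camera(n)
    for d in imaging.cut_out(n,"slip_jar"):
        M=cv2.resize(d["pixels"].astype(np.uint8),(1120,840),interpolation=0)>0
        def cost(p):
            m=np.zeros((840,1120),np.uint8); u=proj(n,jarpts()+[p[0]/100,p[1]/100,z0],P); cv2.fillConvexPoly(m,cv2.convexHull((u*32+8).astype(np.int32)),1,shift=4)
            m=m>0; return 1-(m&M).sum()/(m|M).sum()
        x0=at(n,d["box"][:2],z0+.05,P)[:2]*100
        s=minimize(cost,x0,method="Nelder-Mead",options=dict(initial_simplex=x0+np.array([[0,0],[1,0],[0,1.]])))
        print("jar",n,np.round(d["box"][:2]),round(d["confidence"],2),s.x/100,"IoU",round(1-s.fun,3))
E
python3 - <<'E'
from fit import *
jarfit("scene"); jarfit("top"); jarfit("wrist"); print(get_obs()["q"])
im=stands("scene",.118)
cv2.imwrite("pics/c12.png",cv2.resize(im[110:320,140:460],None,fx=2.4,fy=2.4,interpolation=2)[:,:,::-1])
print(delta([.50,-.215,.30],down(-np.pi/2-.405)))
E
```

```text
time: 46.88
position: [0.4815, -0.1576, 0.3217]
tool_rot: [0.712, -0.025, -0.702, -0.026]
ft_force: [0.9, 0.6, 1.3]
grip_width: 0.086
jar scene [205. 205.] 0.94 [ 0.5702 -0.2538] IoU 0.962
jar scene [250. 152.] 0.94 [ 0.2965 -0.2675] IoU 0.959
jar scene [174. 159.] 0.81 [ 0.4293 -0.4707] IoU 0.953
jar scene [183. 269.] 0.55 [ 0.7757 -0.1528] IoU 0.415
jar top [411. 239.] 0.68 [ 0.4297 -0.4701] IoU 0.94
jar wrist [478. 204.] 0.94 [ 0.4317 -0.4687] IoU 0.935
jar wrist [343. 106.] 0.78 [ 0.5745 -0.2494] IoU 0.964
jar wrist [351. 297.] 0.71 [ 0.3021 -0.2588] IoU 0.366
[-0.5372  0.2492  1.6004  0.0081  1.282   1.1022]
scene [345.6, 229.4] 0.7 [ 0.5837  0.1652 -0.0872] IoU 0.927
scene [372.6, 243.0] 0.65 [ 0.5899  0.2318 -0.0646] IoU 0.938
(array([ 21.4,  59.2, -21.9]), array([19.2, -0.7,  0.2]))
```

View pics/c12.png

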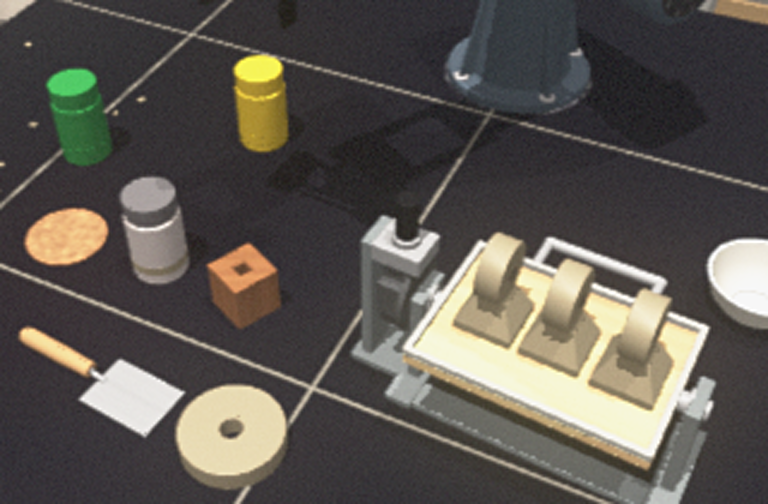

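All three stands are upright on the table with the pin home. The jar is at about (.574,−.250). Next I turn and pitch the tool for a side grasp at 45°.

```bash
python3 -m inch '[[87,[0,10,0],[9.5,-0.7,0]],[87,[0,25,-10],[9.5,0,0]],[87,[0,25,-10],[0,0,0]],[87,[0,0,0],[0,9,0]],[87,[0,0,0],[0,9,0]],[87,[0,0,0],[0,9,0]],[87,[0,0,0],[0,9,0]],[87,[0,0,0],[0,9,0]],[87,[0,0,0],[0,0,0]]]'
cat >> h.py <<'E'
def tilt(az,phi):
    """tool pointing along azimuth az, phi below horizontal, jaws horizontal"""
    d=np.array([np.cos(az),np.sin(az),0]); x=d*np.cos(phi)-[0,0,np.sin(phi)]; y=np.array([np.sin(az),-np.cos(az),0]); return R.from_matrix(np.c_[x,y,np.cross(x,y)])
E
python3 - <<'E'
from fit import *
print(delta([.5085,-.2215,.139],tilt(-.41,np.pi/4)),get_obs()["q"],get_obs()["position"])
jarfit("wrist")
E
```

```text
time: 48.4
position: [0.4936, -0.2007, 0.3218]
tool_rot: [0.897, -0.163, -0.402, -0.085]
ft_force: [-0.1, -0.4, 0.2]
grip_width: 0.0873
(array([150.8,  18. , 104.9]), array([0.8, 3.5, 2.5])) [-0.7537  0.0784  2.0719  0.732   0.405   0.5996] [ 0.4936 -0.2007  0.3218]
jar wrist [290. 245.] 0.91 [ 0.574  -0.2497] IoU 0.836
```

```bash
python3 - <<'E'
from fit import *
q=tilt(-.15,np.pi/6); G=np.array([.574,-.250,.070]); x=q.apply([1,0,0])
print(delta([.47,-.235,.30],q)); print(G-.1*x, G+.019*x)
jarfit("wrist")
E
```

```text
(array([ 9.1, 40.1, 23.2]), array([-8.8, 18.2, -9.1]))
[ 0.4884 -0.2371  0.12  ] [ 0.5903 -0.2525  0.0605]
jar wrist [291. 246.] 0.67 [ 0.5739 -0.249 ] IoU 0.831
```

```bash
python3 -m inch '[[87,[3,13,8],[-3,6,-3]],[87,[3,13,8],[-3,6,-3]],[87,[3,13,8],[-3,6,-3]],[87,[0,0,0],[0,0,0]]]'
python3 - <<'E'
from fit import *
q=tilt(-.15,np.pi/6)
print(delta([.488,-.237,.12],q),get_obs()["q"]); print(R.from_quat(get_obs()["tool_rot"]).as_matrix())
E
```

```text
time: 49.1
position: [0.4847, -0.2078, 0.3022]
tool_rot: [0.929, -0.099, -0.352, -0.065]
ft_force: [0.0, 0.1, 0.2]
grip_width: 0.0869
(array([127.8,  36.9, 127.9]), array([-5.1, 11.7, -2.1])) [-0.9334  0.1371  2.186   1.3522  0.5459 -0.23  ]
[[ 0.7329 -0.2296 -0.6404]
 [-0.138  -0.9719  0.1905]
 [-0.6662 -0.0512 -0.744 ]]
```

```bash
python3 -m inch '[[87,[0,0,0],[-2.5,6,-1]],[87,[0,0,0],[-2.5,6,-1]],[87,[0,0,0],[0,0,0]],[87,[0,10,0],[0,0,0]]]'
python3 - <<'E'
from fit import *
q=tilt(-.15,np.pi/6)
print(delta([.488,-.237,.12],q),get_obs()["q"])
E
```

```text
time: 49.6
position: [0.4868, -0.2143, 0.3025]
tool_rot: [0.957, -0.07, -0.278, -0.032]
ft_force: [0.4, 0.9, -0.4]
grip_width: 0.0869
(array([101.6,  26.5, 151. ]), array([-1.2,  2.5,  0.6])) [-1.0468  0.2176  2.2803  1.7088  0.7369 -0.7615]
```

```bash
python3 - <<'E'
from fit import *
q=tilt(-.15,np.pi/6)
print(delta([.5903,-.2525,.30],q))
E
python3 -m inch '[[87,[30,11,16],[-0.5,1.2,0.3]],[87,[30,11,16],[-0.5,1.2,0.3]],[87,[30,11,16],[0,0,0]],[87,[0,0,0],[0,0,0]]]'
python3 - <<'E'
from fit import *
q=tilt(-.15,np.pi/6)
print(delta([.5903,-.2525,.18],q),get_obs()["q"])
E
```

```text
(array([ 92.2,  22.1, -56.3]), array([-1.2,  2.5,  0.6]))
time: 50.1
position: [0.54, -0.2597, 0.2173]
tool_rot: [0.964, -0.072, -0.255, -0.017]
ft_force: [-0.3, 0.1, -0.1]
grip_width: 0.0869
(array([ 60.8, -14.7,   8.3]), array([ 0.2, -0.4, -0. ])) [-0.9892  0.5513  2.2382  2.0969  0.8448 -1.2247]
```

```bash
python3 -m inch '[[87,[30,-7,4],[0,0,0]],[87,[30,-7,4],[0,0,0]],[87,[0,0,0],[0,0,0]]]'
python3 - <<'E'
from fit import *
q=tilt(-.15,np.pi/6)
print(delta([.5903,-.2525,.12],q),get_obs()["q"],get_obs()["position"])
jarfit("wrist")
E
```

```text
time: 50.48
position: [0.5924, -0.2526, 0.1855]
tool_rot: [0.965, -0.071, -0.252, -0.017]
ft_force: [-0.5, 0.9, -0.4]
grip_width: 0.087
(array([30.1,  0. , 58.2]), array([ 0.3, -0.8,  0.1])) [-0.8628  0.6505  2.1592  2.2521  0.8283 -1.2803] [ 0.5924 -0.2526  0.1855]
jar wrist [548. 406.] 0.68 [ 0.4198 -0.5674] IoU 0.921
jar wrist [271. 321.] 0.57 [ 0.5953 -0.251 ] IoU 0.22
```

```bash
python3 -m inch '[[87,[10,0,20],[0.3,-0.8,0]],[87,[10,0,20],[0,0,0]],[87,[10,0,18],[0,0,0]],[87,[0,0,0],[0,0,0]]]'
python3 - <<'E'
from fit import *
q=tilt(-.15,np.pi/6)
print(delta([.5903,-.2515,.0605],q),get_obs()["q"],get_obs()["position"],get_obs()["ft_force"])
E
```

```text
time: 51.08
position: [0.5869, -0.2542, 0.1274]
tool_rot: [0.964, -0.074, -0.255, -0.019]
ft_force: [-0.3, 0.2, 0.6]
grip_width: 0.0868
(array([35.6, -3.3, 56.7]), array([-0. , -0.4, -0.2])) [-0.872   0.8018  2.18    2.3521  0.9376 -1.4421] [ 0.5869 -0.2542  0.1274] [-0.2911  0.2435  0.5896]
```

```bash
python3 -m inch '[[87,[12,-2,19],[0,0,0]],[87,[12,-1,19],[0,0,0]],[87,[10,0,17],[0,0,0]],[87,[0,0,0],[0,0,0]]]'
python3 - <<'E'
from fit import *
q=tilt(-.15,np.pi/6)
print(delta([.5903,-.2515,.0605],q),get_obs()["q"],get_obs()["position"],get_obs()["ft_force"])
E
```

```text
time: 51.58
position: [0.5905, -0.2542, 0.0703]
tool_rot: [0.965, -0.075, -0.25, -0.017]
ft_force: [-0.5, -0.0, 0.2]
grip_width: 0.0871
(array([ 4.2, -2.7,  8.9]), array([ 0.1, -1. , -0.4])) [-0.8655  0.9596  2.1668  2.4276  1.0537 -1.5644] [ 0.5905 -0.2542  0.0703] [-0.487  -0.0436  0.1929]
```

```bash
python3 -m inch '[[87,[4,-2.5,8],[0,-1,-0.4]],[87,[0,0,0],[0,0,0]],[0,[0,0,0],[0,0,0]],[0,[0,0,0],[0,0,0]],[0,[0,0,0],[0,0,0]],[0,[0,0,0],[0,0,0]]]' 45
python3 - <<'E'
from fit import *
q=tilt(-.15,np.pi/6)
print(delta([.5903,-.2515,.0605],q),get_obs()["position"],get_obs()["moment"])
E
```

```text
time: 52.32
position: [0.5912, -0.2522, 0.0659]
tool_rot: [0.964, -0.072, -0.256, -0.017]
ft_force: [0.1, 0.6, -0.2]
grip_width: 0.0657
(array([ 1.8, -0.6,  5.1]), array([ 0.2, -0.3,  0. ])) [ 0.5912 -0.2522  0.0659] [ 0.0439  0.5342 -0.068 ]
```

```bash
python3 -m inch '[[0,[-8,0,-13],[0,0,0]],[0,[-22,0,-38],[0,0,0]],[0,[-22,0,-38],[0,0,0]],[0,[-22,0,-38],[0,0,0]],[0,[-22,0,-38],[0,0,0]],[0,[-22,0,-38],[0,0,0]],[0,[-22,0,-38],[0,0,0]],[0,[0,0,0],[0,0,0]]]'
python3 - <<'E'
from fit import *
print(get_obs()["q"],get_obs()["ft_force"],get_obs()["moment"],R.from_quat(get_obs()["tool_rot"]).as_matrix())
E
```

```text
time: 53.32
position: [0.5856, -0.2491, 0.3359]
tool_rot: [0.958, -0.072, -0.276, -0.023]
ft_force: [-0.6, 0.5, -4.9]
grip_width: 0.0651
[-0.8563  0.2662  2.021   1.6112  0.5833 -0.4704] [-0.6259  0.5179 -4.8789] [ 0.2124  1.1523 -0.0005] [[ 0.8378 -0.1508 -0.5248]
 [-0.1259 -0.9886  0.0831]
 [-0.5313 -0.0035 -0.8472]]
```

```bash
python3 -m inch '[[0,[0,0,0],[0,10,0]],[0,[0,0,0],[0,10,0]],[0,[0,0,0],[0,10,0]],[0,[0,0,0],[0,10,0]],[0,[0,0,0],[0,0,0]]]'
python3 - <<'E'
from fit import *
print(get_obs()["q"],get_obs()["ft_force"],get_obs()["moment"],R.from_quat(get_obs()["tool_rot"]).as_matrix())
E
```

```text
time: 53.95
position: [0.5855, -0.2377, 0.3135]
tool_rot: [0.998, -0.063, -0.008, -0.018]
ft_force: [-0.3, -0.4, -4.9]
grip_width: 0.0651
[-0.9418  0.7005  2.2842  2.3167  1.4458 -1.4213] [-0.3147 -0.3671 -4.8887] [ 0.2231  1.3967 -0.0023] [[ 0.992  -0.1254 -0.0135]
 [-0.1249 -0.9915  0.0365]
 [-0.018  -0.0345 -0.9992]]
```

```bash
python3 -m inch '[[0,[20,0,-10],[0,0,0]],[0,[20,0,-10],[0,0,0]],[0,[10,0,0],[0,10,0]],[0,[10,0,0],[0,10,0]],[0,[10,0,0],[0,8,0]],[0,[0,0,0],[0,0,0]]]'
python3 - <<'E'
from fit import *
print(get_obs()["q"],get_obs()["ft_force"],get_obs()["moment"],R.from_quat(get_obs()["tool_rot"]).as_matrix())
E
```

```text
time: 54.7
position: [0.6567, -0.2473, 0.3394]
tool_rot: [0.971, -0.068, 0.228, 0.002]
ft_force: [-0.7, 0.4, -5.0]
grip_width: 0.0649
[-0.7496  0.9679  2.0396  2.5699  1.9179 -1.4609] [-0.7429  0.4242 -5.0472] [ 0.2189  1.3312 -0.0107] [[ 0.8871 -0.1328  0.4421]
 [-0.1306 -0.9908 -0.0356]
 [ 0.4428 -0.0261 -0.8962]]
```

```bash
python3 -m inch '[[0,[0,0,0],[10,0,0]],[0,[0,0,0],[10,0,0]],[0,[0,0,0],[10,0,0]],[0,[0,0,0],[10,0,0]],[0,[0,0,0],[10,0,0]],[0,[0,0,0],[10,0,0]],[0,[0,0,0],[10,0,0]],[0,[0,0,0],[10,0,0]],[0,[0,0,0],[10,0,0]]]'
python3 -m inch '[[0,[0,0,0],[10,0,0]],[0,[0,0,0],[10,0,0]],[0,[0,0,0],[10,0,0]],[0,[0,0,0],[10,0,0]],[0,[0,0,0],[10,0,0]],[0,[0,0,0],[10,0,0]],[0,[0,0,0],[10,0,0]],[0,[0,0,0],[10,0,0]],[0,[0,0,0],[10,0,0]]]'
cat > jz.py <<'E'
from fit import *
J=tilt(-.15,np.pi/6).inv().apply([0,0,1])   # jar axis in the tool frame (at the grasp)
o=get_obs(); print(o["q"],o["position"],"jar axis",R.from_quat(o["tool_rot"]).apply(J),"grip",o["grip_width"],o["ft_force"])
E
python3 jz.py
```

```text
time: 55.82
position: [0.6532, -0.2446, 0.3567]
tool_rot: [-0.677, -0.106, -0.196, 0.701]
ft_force: [0.5, 0.1, -4.4]
grip_width: 0.0654
time: 56.95
position: [0.6469, -0.2414, 0.3764]
tool_rot: [0.036, -0.202, -0.06, 0.977]
ft_force: [-0.5, 0.4, -3.7]
grip_width: 0.0656
[-0.7675  0.8467  2.0984  2.5541  1.81    1.7905] [ 0.6469 -0.2414  0.3764] jar axis [-0.1104  0.1049 -0.9883] grip 0.0655850773334603 [-0.5267  0.4386 -3.7215]
```

```bash
python3 -m inch '[[0,[0,0,0],[-5,-5,0]],[0,[0,0,0],[0,0,0]],[0,[0,0,0],[0,0,0]]]'; python3 jz.py; python3 -m inch '[[0,[0,0,0],[0,0,0]],[0,[0,0,0],[0,0,0]],[0,[0,0,0],[0,0,0]],[0,[0,0,0],[0,0,0]],[0,[0,0,0],[0,0,0]],[0,[0,0,0],[0,0,0]],[0,[0,0,0],[0,0,0]],[0,[0,0,0],[0,0,0]],[0,[0,0,0],[0,0,0]],[0,[0,0,0],[0,0,0]],[0,[0,0,0],[0,0,0]],[0,[0,0,0],[0,0,0]]]'; python3 jz.py
```

```text
time: 57.32
position: [0.645, -0.2406, 0.3829]
tool_rot: [-0.011, -0.24, -0.07, 0.968]
ft_force: [0.1, -0.9, -4.9]
grip_width: 0.065
[-0.7511  0.8851  2.0765  2.5819  1.9045  1.6921] [ 0.645  -0.2406  0.3829] jar axis [-0.0371  0.0175 -0.9992] grip 0.06504391034865689 [ 0.1298 -0.9499 -4.9447]
time: 58.82
position: [0.6446, -0.2406, 0.384]
tool_rot: [-0.011, -0.238, -0.07, 0.969]
ft_force: [0.3, 0.7, -4.0]
grip_width: 0.065
[-0.7521  0.881   2.0788  2.581   1.9002  1.694 ] [ 0.6446 -0.2406  0.384 ] jar axis [-0.0399  0.0187 -0.999 ] grip 0.06498596218665531 [ 0.3461  0.6605 -3.9639]
```

```bash
python3 -m inch '[[0,[0,0,0],[0,0,0]],[0,[0,0,0],[0,0,0]],[0,[0,0,0],[-10,0,0]],[0,[0,0,0],[-10,0,0]],[0,[0,0,0],[-10,0,0]],[0,[0,0,0],[-10,0,0]],[0,[0,0,0],[-10,0,0]],[0,[0,0,0],[-10,0,0]],[0,[0,0,0],[-10,0,0]],[0,[0,0,0],[-10,0,0]],[0,[0,0,0],[-10,0,0]]]'
python3 -m inch '[[0,[0,0,0],[-10,0,0]],[0,[0,0,0],[-10,0,0]],[0,[0,0,0],[-10,0,0]],[0,[0,0,0],[-10,0,0]],[0,[0,0,0],[-10,0,0]],[0,[0,0,0],[-10,0,0]],[0,[0,0,0],[-10,0,0]],[0,[0,0,0],[-10,0,0]],[0,[0,0,0],[0,0,0]]]'
python3 jz.py; python3 - <<'E'
from fit import *
for n in("scene","top"):
    P=par(n); imaging.camera(n)
    print([(np.round(d["pixel"],1),round(d["confidence"],2),at(n,d["pixel"],0,P)[:2]) for d in imaging.tip_of(n,"jar_mat")])
    for d in imaging.cut_out(n,"jar_mat"):
        ys,xs=np.nonzero(d["pixels"]); print(n,d["confidence"],at(n,(xs.mean(),ys.mean()),.004,P)[:2])
print(delta([.588-.0,-.38,.35],tilt(-.15,np.pi/6)))
E
```

```text
time: 60.2
position: [0.6447, -0.2404, 0.3841]
tool_rot: [0.711, 0.113, 0.221, -0.658]
ft_force: [1.0, 0.7, -4.0]
grip_width: 0.0652
time: 61.32
position: [0.6452, -0.2402, 0.3829]
tool_rot: [0.969, -0.061, 0.238, -0.024]
ft_force: [-0.8, -0.2, -5.4]
grip_width: 0.0648
[-0.7521  0.8808  2.0789  2.5791  1.8959 -1.3775] [ 0.6452 -0.2402  0.3829] jar axis [-0.842   0.0508  0.537 ] grip 0.06481258539721631 [-0.7595 -0.2368 -5.4278]
[]
scene 0.84 [ 0.5852 -0.3847]
[]
(array([-47.3, 147.2,   0.4]), array([ -4.4, -57.3,   2.6]))
```

```bash
python3 - <<'E'
from fit import *
for f,n,c in(("scene0","scene",(168,209)),("top0","top",(375,194)),("scene9","scene",(168,209)),("top9","top",(375,194))):
    h=cv2.cvtColor(cv2.imread(f"pics/{f}.png"),cv2.COLOR_BGR2HSV); m=cv2.inRange(h,(5,90,90),(22,255,255)); 
    m=cv2.morphologyEx(m,cv2.MORPH_CLOSE,np.ones((5,5)))
    k,l,s,ce=cv2.connectedComponentsWithStats(m); i=l[c[1],c[0]]
    x,y,w,hh,ar=s[i]; print(f,i,s[i],at(n,ce[i],.004)[:2],at(n,(x+w/2-.5,y+hh/2-.5),.004)[:2])
E
python3 -m inch '[[0,[0,15,0],[0,-10,0]],[0,[0,15,0],[0,-10,0]],[0,[0,15,0],[0,-10,0]],[0,[0,15,0],[0,-10,0]],[0,[0,15,0],[0,-10,0]],[0,[0,15,0],[-4,-7,2]],[0,[0,0,0],[0,0,0]]]'
python3 jz.py; python3 -c "
from h import *
print(delta([.605,-.382,.30],tilt(-.15,np.pi/6)))"
```

```text
scene0 10 [150 196  35  25 658] [ 0.5848 -0.3864] [ 0.5842 -0.3876]
top0 7 [359 179  32  32 810] [ 0.5814 -0.3858] [ 0.5799 -0.3855]
scene9 17 [150 196  35  25 658] [ 0.5848 -0.3864] [ 0.5842 -0.3876]
top9 4 [359 179  32  32 799] [ 0.5815 -0.3857] [ 0.5799 -0.3855]
time: 62.5
position: [0.6353, -0.3193, 0.3674]
tool_rot: [0.966, -0.042, -0.254, -0.017]
ft_force: [0.6, -0.1, -3.6]
grip_width: 0.0651
[-0.9121  0.3415  1.8102  1.4325  0.7048 -0.3005] [ 0.6353 -0.3193  0.3674] jar axis [-0.0093 -0.0099  0.9999] grip 0.06511856190277455 [ 0.5737 -0.1242 -3.6195]
(array([11.5, 65.9, 70.2]), array([ 1.2, -0.5,  3.3]))
```

The mat centre is at (.583,−.386). I'll use tool azimuth −0.5 so the gripper body clears the green jar.

```bash
python3 -m inch '[[0,[0,10,0],[3.9,0,6.6]],[0,[0,10,0],[3.9,0,6.6]],[0,[0,10,0],[3.9,0,6.6]],[0,[0,0,0],[0,0,0]]]'
python3 jz.py; python3 -c "
from h import *
print(delta([.598,-.394,.17],tilt(-.5,np.pi/6)))"
```

```text
time: 63.0
position: [0.625, -0.3409, 0.3565]
tool_rot: [0.936, -0.232, -0.251, -0.083]
ft_force: [0.2, 1.6, -5.1]
grip_width: 0.0657
[-0.7646  0.3169  1.8756  1.832   0.2593 -0.3766] [ 0.625  -0.3409  0.3565] jar axis [-0.0087 -0.0393  0.9992] grip 0.06565785827722444 [ 0.1738  1.5696 -5.0607]
(array([ 95.1,  66.7, 157.6]), array([-1.8,  0.6,  1.3]))
```

```bash
python3 -m inch '[[0,[19,13,31],[-0.9,0.3,0.6]],[0,[19,13,31],[-0.9,0.3,0.6]],[0,[19,13,31],[0,0,0]],[0,[19,13,31],[0,0,0]],[0,[19,13,31],[0,0,0]],[0,[0,0,0],[0,0,0]]]'
python3 jz.py; python3 -c "
from h import *
print(delta([.598,-.394,.09],tilt(-.5,np.pi/6)))"
```

```text
time: 63.75
position: [0.5994, -0.3942, 0.1767]
tool_rot: [0.937, -0.234, -0.249, -0.071]
ft_force: [0.5, 0.3, -5.6]
grip_width: 0.0653
[-0.8854  0.6809  2.0025  2.5405  0.6422 -1.2592] [ 0.5994 -0.3942  0.1767] jar axis [-0.0079 -0.014   0.9999] grip 0.06531813180912115 [ 0.5188  0.3318 -5.5637]
(array([42.2,  1.9, 75.7]), array([-0.6, -0. ,  0.8]))
```

```bash
python3 -m inch '[[0,[14,1,25],[-0.6,0,0.8]],[0,[14,1,25],[0,0,0]],[0,[10,0,18],[0,0,0]],[0,[0,0,0],[0,0,0]]]'
python3 jz.py; python3 -c "
from h import *
print(delta([.598,-.394,.070],tilt(-.5,np.pi/6)))"
```

```text
time: 64.25
position: [0.6008, -0.398, 0.1053]
tool_rot: [0.938, -0.24, -0.242, -0.061]
ft_force: [0.1, -0.4, -3.7]
grip_width: 0.0652
[-0.8809  0.8525  2.0094  2.6772  0.8097 -1.4305] [ 0.6008 -0.398   0.1053] jar axis [-0.0153  0.0099  0.9998] grip 0.06522129874069284 [ 0.0792 -0.3571 -3.6952]
(array([13.2, -2.2, 33. ]), array([ 0.1, -1. , -0.1]))
```

```bash
python3 -m inch '[[0,[4,-2,11],[0,-1,0]],[0,[4,0,8],[0,0,0]],[0,[2.5,0,4],[0,0,0]],[0,[2,0,3],[0,0,0]],[0,[2,0,3],[0,0,0]]]'; python3 -m inch '[[0,[1.5,0,2.5],[0,0,0]]]'
python3 jz.py
```

```text
time: 64.88
position: [0.6024, -0.3968, 0.0773]
tool_rot: [0.937, -0.24, -0.247, -0.061]
ft_force: [0.9, -0.5, -4.8]
grip_width: 0.0653
time: 65.0
position: [0.6025, -0.3969, 0.0742]
tool_rot: [0.937, -0.24, -0.246, -0.061]
ft_force: [1.1, 0.4, -4.6]
grip_width: 0.0653
[-0.8749  0.9178  1.9991  2.7057  0.8505 -1.4667] [ 0.6025 -0.3969  0.0742] jar axis [-0.0072  0.008   0.9999] grip 0.06528952931323756 [ 1.1272  0.383  -4.6272]
```

```bash
python3 -m inch '[[0,[-2.5,0,5],[0,0,0]],[0,[0,0,3],[0,0,0]]]'; python3 -m inch '[[0,[1.2,0,2.2],[0,0,0]]]'
python3 jz.py
```

```text
time: 65.25
position: [0.5979, -0.3944, 0.07]
tool_rot: [0.938, -0.24, -0.244, -0.06]
ft_force: [-1.8, 2.7, 5.3]
grip_width: 0.0651
time: 65.38
position: [0.5984, -0.3947, 0.0702]
tool_rot: [0.939, -0.24, -0.241, -0.059]
ft_force: [-6.8, 3.8, 11.0]
grip_width: 0.0653
[-0.8804  0.9354  2.0131  2.7118  0.8924 -1.484 ] [ 0.5984 -0.3947  0.0702] jar axis [-0.0182  0.0144  0.9997] grip 0.0653358430732818 [-6.7732  3.7965 10.9605]
```

```bash
python3 -m inch '[[87,[0,0,0],[0,0,0]],[87,[0,0,0],[0,0,0]],[87,[0,0,0],[0,0,0]],[87,[0,0,0],[0,0,0]],[87,[-10,0,-17],[0,0,0]],[87,[-15,0,-26],[0,0,0]],[87,[-20,0,-35],[0,0,0]],[87,[-20,0,-35],[0,0,0]],[87,[-20,0,-35],[0,0,0]],[87,[-40,0,0],[0,0,0]],[87,[-40,0,0],[0,0,0]],[87,[0,0,0],[0,0,0]]]'
python3 - <<'E'
from fit import *
jarfit("scene",.004); jarfit("top",.004); im=stands("scene",.118); t=imaging.camera("top")
a=cv2.resize(im[110:320,140:460],(640,420),interpolation=2); b=cv2.resize(t[150:270,120:420],(450,180)); c=np.zeros((600,640,3),np.uint8); c[:420]=a; c[420:,:450]=b
cv2.imwrite("pics/c13.png",c[:,:,::-1]); print(get_obs()["position"],get_obs()["ft_force"])
E
```

```text
time: 66.88
position: [0.5333, -0.3587, 0.2875]
tool_rot: [0.94, -0.241, -0.237, -0.057]
ft_force: [1.0, -0.5, 0.5]
grip_width: 0.0871
jar scene [174. 159.] 0.92 [ 0.4314 -0.4671] IoU 0.92
jar scene [250. 152.] 0.81 [ 0.304  -0.2626] IoU 0.955
jar scene [163. 194.] 0.62 [ 0.5809 -0.3904] IoU 0.926
jar top [382. 192.] 0.82 [ 0.5798 -0.3873] IoU 0.613
jar top [342. 282.] 0.59 [ 0.3093 -0.2567] IoU 0.271
jar top [400. 246.] 0.39 [ 0.4062 -0.3997] IoU 0.057
scene [344.9, 228.6] 0.82 [ 0.5838  0.164  -0.0072] IoU 0.914
scene [401.8, 254.1] 0.79 [ 0.5972  0.3027 -0.0685] IoU 0.947
scene [374.6, 243.3] 0.63 [ 0.5895  0.2325 -0.0724] IoU 0.94
[ 0.5353 -0.3602  0.2855] [ 0.9271 -0.3749 -0.1868]
```

View pics/c13.png

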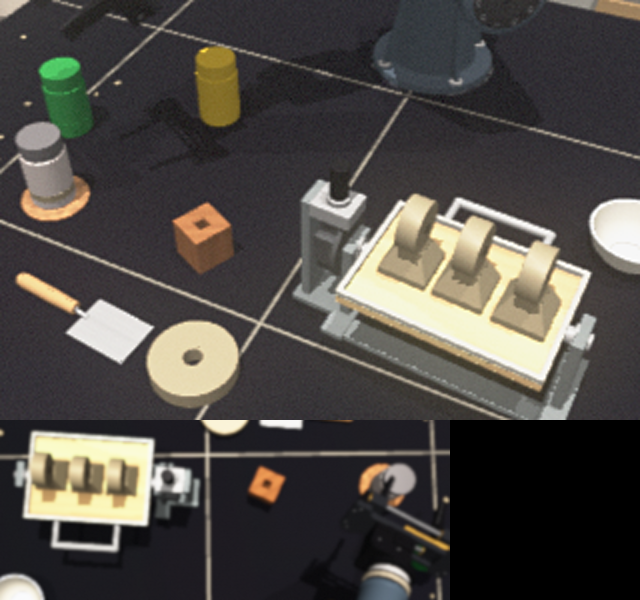

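The jar stands upright on the mat at (46,165). The three stands are upright on the level table and the pin is home.

```bash
python3 -c "
from rig import robot
print(robot.hand_in())"
```

```text
the job is handed in; nothing more can be done
None
```

The joining station is ready and the job is handed in, finished at about 67 s of the 210 s allowed. I saw nothing fall, and no joint or force limit was reported.

- **Table and lock:** I swung the table level by its bar (fit about −0.015 rad before locking). The pin then went in with almost no side force, and the collar met the guide block at 34 N with the tip 50 mm below the hole mouth.
- **Stands:** All three were on the bench. One had been knocked a couple of centimetres aside mid-run, so I measured it again before picking it up. The last pictures show all three upright on the table, about 70 mm apart.
- **Jar:** I held the white jar within about 2° of exactly cap down for roughly 1.8 s. I then set it upright on the cork mat, within about 5 mm of the mat's centre. The green and yellow jars, the blank, the spatula and the bowl were left alone.

**Last checks:** the scene-camera silhouette fits matched well (about 0.91–0.95 overlap) for the stands and the jar. The overhead jar fit was poorer (0.61) because the arm hid part of it, but it gave the same position within about 3 mm. No check failed.

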